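Reload the bench tape dispenser and fit its end cap

ROBOT

A 6-joint arm with a two-finger parallel gripper is mounted at the origin on the work surface. World frame = base frame: x ahead of the robot, y to its left, z up, the work surface at z = 0. Lengths are in mm, angles in degrees, forces in N, time in s.
With the tool pointing down it reaches from about 325 to 900 mm from the base axis. Payload 3.5 kg.
Tool frame: the origin (TCP) lies at the very end of the fingers, on their centre line; the grasp point (between the pads) lies 19 mm behind it; z points along the fingers, y is the direction in which the jaws open and shut (so a half turn about z gives the same grasp; the last joint's range is limited). The gripper opens to 85 mm and grips with 20 to 120 N. Pads are 22 mm wide; open, the fingers measure 114 mm over their backs; the gripper's body (76 mm by 85 mm) begins 54 mm behind the grasp point. The pads swing forward as they close: fully open they stand 13 mm farther back than shut.
Start: joints at [71.368, 15.837, -1.513, 72.651, 0, 84.076], TCP at [137.498, 609.685, 231.313] pointing down, gripper open.
Joint ranges: [-178.77, 178.77], [-48.84, 107.48], [-61.69, 71.31], [-111.58, 123.2], [-90, 87.43], [-180, 180]. Speed limits (degrees/s): [147.25, 147.25, 180, 180, 180, 180].

INTERFACE

Orientations are given as a 3x3 rotation matrix whose columns are the frame's x, y, z axes.
In Python, from bench import readout, viewer, workorder gives the robot as it stands.
- The arm moves only by the tool apply_moves, never from a script. Its argument "targets" is a list of rows, each an object of numbers: "claw": the opening, from 0 (shut) to 1 (fully open); "dx", "dy", "dz": the shift along the tool's x, y, z in mm; "yaw": the turn about the tool's z in rad. In form: [{"claw": .., "dx": .., "dy": .., "dz": .., "yaw": ..}, ...]. A call has 1 to 20 rows; each row is the pose to reach, as a shift and turn from the pose measured when the call began, along the tool's axes at that moment; what a row does not reach only later rows make up. A row lasts 1/10 s, in which the tool goes at most 50 mm and 8.59 degrees, less where a joint would pass 70% of its speed; a pose out of reach is approached as far as the arm can. A call with a gripper value outside its range is refused whole. The fingers move at their own pace and stop on an object; "force" is the grip in N (left out, the last holds). Time passes only in rows, so rows that repeat a pose let the fingers close. It gives the time, the measured TCP pose, the force and the opening at its end, in the units of the state.
- readout.sense(): the state, without advancing time (a new reading comes with each control period).
- viewer.grab_frame(name): name is "scene" or "top"; returns a dict with "img" (384x512x3 uint8, red, green, blue), "camera_matrix" (3x3 intrinsics, pixels), "R" (3x3) and "t" (3): a world point X has camera coordinates R X + t. Camera axes: x right, y down, z forward; pixel columns grow to the right and rows downward; lengths in mm; the calibration is good to about 2 mm. A picture is of the moment at which its call begins. There is no depth.
- workorder.sign_off(): hands the job in, once; it reports no verdict.
The state is a dict: "time_s": time; "joint_pos": joint angles; "qd": joint speeds; "joint_efforts": joint torques, N m; "ee_pos": TCP position; "ee_rot": TCP orientation; "wrist_force": force on the tool from outside, world axes, zero at the start; "torque": the same for the moment, N m; "gripper_width": opening from 0.0 (shut) to 1.0 (fully open).
Only numpy, scipy, OpenCV 4.12 (cv2) and the standard library are available. Lean on these libraries where they do the work, as an engineer would, in place of code of your own. Each camera call takes 0.05 s, during which the arm holds its last target.

TASK

Reload the tape dispenser on the desk: slide the wide roll of tape onto the rod first, then the narrow roll after it, and then push the square-bored end cap onto the square end of the rod, fully home, so that both rolls are held between the dispenser's flange and the cap. Let go of everything and leave the sharps jar, dropper bottles and pouch carton where they stand.

Things in the scene. Friction and masses are not known exactly. Their poses are not given: they have to be found in the camera images.
- stand: Fixed bench tape dispenser: white base and upright, cantilever steel rod, low cutter. Origin on the desk below the rod's inner end; x along the rod to its free end, z up. Rod axis level, 110 mm up. Base: x -40 to 125, y -70 to 60, 16 mm high. Upright and flange fill x -24 to 0, 66 mm wide, top 143 mm up. Cutter bar along y = -70, x -35 to 120, top 52 mm up. Nothing else is near the rod
- rod_root (a point): On the rod's axis at the face of the grey round flange, where the rolls stop (stand x 0, 110 mm up); same axes as the stand. From here the rod is round, 20 mm diameter, to x 81, tapers to x 84, then is a 14 mm square with level and upright flats to x 118
- rod_tip (a point): On the rod's axis at its free tip (stand x 124, 110 mm up); same axes as the stand. The last 6 mm is a round nose, 14 tapering to 9 mm diameter; behind it the 14 mm square end, 34 mm long (stand x 84 to 118), for the cap
- wide_roll: The wide roll of off-white surgical tape: 60 mm outside diameter (rim slightly faceted, 59 mm across flats), 50 mm wide, 26 mm round through bore with a grey core, 50 to 110 g. Origin at its centre; x runs along its bore. Stands on its rim on the desk, bore level, centre 29.5 mm up; either end may go first. Hung on the rod, its centre is 3 mm below the rod's axis
- narrow_roll: The narrow roll of off-white surgical tape: 60 mm outside diameter and 26 mm bore like the wide one, but 25 mm wide, 28 to 56 g. Origin at its centre; x runs along its bore. Stands on its rim on the desk, bore level, centre 29.5 mm up; either end may go first
- end_cap: Grey plastic end cap with dark grip lines: round-edged block 46 mm square, 52 mm long, 42 to 84 g. Origin at its centre; x along the bore from open mouth (x -26) to closed end (x 26, pad to 28). Bore square, 17 mm wide (1.5 mm play a side), parallel to the block's sides, 39 mm deep. Lies on a flat, bore level, centre 23 mm up, mouth roughly towards the dispenser. Home: centre at stand x 111, on the axis
- sharps_jar: Bystander: yellow sharps jar with a red lid, 117 mm diameter, 176 mm tall; origin under its centre
- dropper0: Bystander: white dropper bottle, 32 mm diameter, 78 mm tall; origin under its centre
- dropper1: Bystander: a second dropper bottle like it
- pouch_carton: Bystander: open white and green carton of foil pouches, 140 by 200 mm, about 120 mm tall with the pouches; origin under its centre
Not all that is in view belongs to the job. Leave any blue or turquoise look-alike of the stand alone.

How it is judged (in metres and radians):
On the way, in this order (a step that is already met when the one before it is completed fails the run):
1. the wide roll is on the rod (x of wide_roll in the frame of stand between 0.02 and 0.095 m and y of wide_roll in the frame of stand between -0.008 and 0.008 m and z of wide_roll in the frame of stand between 0.102 and 0.118 m), for 0.1 s.
2. the narrow roll is on the rod outside it (x of narrow_roll in the frame of stand between 0.055 and 0.11 m and y of narrow_roll in the frame of stand between -0.008 and 0.008 m and z of narrow_roll in the frame of stand between 0.102 and 0.118 m and x of wide_roll in the frame of stand between 0.02 and 0.065 m and y of wide_roll in the frame of stand between -0.008 and 0.008 m and z of wide_roll in the frame of stand between 0.102 and 0.118 m), for 0.1 s.
3. the end cap is home on the rod's square end (x of end_cap in the frame of stand between 0.1 and 0.116 m and y of end_cap in the frame of stand between -0.005 and 0.005 m and z of end_cap in the frame of stand between 0.105 and 0.115 m and angle between the x axis of end_cap and the x axis of stand, either way round below 0.15 rad), for 0.2 s.
At the end, for the whole second after the job is handed in: On the rod, centres from the flange's face: wide roll 20 to 40 mm, narrow roll 57 to 78 mm, both within 8 mm of the rod's axis sideways and up; end cap within 5 mm of fully home, centre within 5 mm of the axis, bore within 0.15 rad of the rod's direction; all at rest (all of step 3 and x of wide_roll in the frame of stand between 0.02 and 0.04 m and y of wide_roll in the frame of stand between -0.008 and 0.008 m and z of wide_roll in the frame of stand between 0.102 and 0.118 m and x of narrow_roll in the frame of stand between 0.057 and 0.078 m and y of narrow_roll in the frame of stand between -0.008 and 0.008 m and z of narrow_roll in the frame of stand between 0.102 and 0.118 m and linear speed of each of wide_roll, narrow_roll, end_cap below 0.03 m/s); the robot touches nothing.
It fails at once if the sharps_jar is shifted by more than 30 mm (distance of sharps_jar from where it was at the start of the episode above 0.03 m).
It fails at once if the dropper0 is shifted by more than 30 mm (distance of dropper0 from where it was at the start of the episode above 0.03 m).
It fails at once if the dropper1 is shifted by more than 30 mm (distance of dropper1 from where it was at the start of the episode above 0.03 m).
It fails at once if the pouch_carton is shifted by more than 30 mm (distance of pouch_carton from where it was at the start of the episode above 0.03 m).
It also fails if it takes over 72 s, if anything falls off the work surface, if the arm or the gripper's body presses on something with over 40 N, if the wrist force passes 120 N, or if a joint passes its speed limit or range.

## Working session

There is one attempt and no reset: what is moved stays moved. The work goes in short steps, Python scripts to look and compute and a tool call to move; the robot and the scene stay as the last step left them, time stands still between calls to the robot, and variables do not carry over. Pictures are saved under pics/ and viewed, and the job is handed in when it is done.

Besides the shell and the picture viewer there is one more tool, called after "Emit:" as name([rows], argument=value, ...), one row to a line, values as JSON. apply_moves: Moves the arm, as the interface text tells. Its arguments: {"type":"object","properties":{"targets":{"type":"array"},"force":{"type":"number"}},"required":["targets"]}

```bash
mkdir -p pics; ls
python3 - <<'E'
from bench import readout, viewer
import cv2
s=readout.sense()
for k in s: print(k,s[k])
for n in ("scene","top"):
    f=viewer.grab_frame(n)
    cv2.imwrite(f"pics/{n}0.png",cv2.resize(f["img"][:,:,::-1],(800,600),interpolation=cv2.INTER_CUBIC))
    import numpy as np
    np.savez(f"{n}0.npz",**f)
    print(n,f["camera_matrix"],f["R"],f["t"], -np.array(f["R"]).T@np.array(f["t"]))
E
```

```text
pics
time_s 0.0
joint_pos [ 7.13687888e+01  1.58790278e+01 -1.59737818e+00  7.26503241e+01
  1.06335071e-03  8.40761506e+01]
qd [-0.10867456 -0.0343282   0.07776003 -0.00170972 -0.01324734 -0.0230103 ]
joint_efforts [-2.85819515e-04 -4.45512879e+01  2.95201564e+01  1.65680225e-02
 -5.06092329e-05 -4.30249074e-06]
ee_pos [137.23350877 608.9577945  230.15516975]
ee_rot [[-9.75506194e-01  2.19970771e-01 -7.24220537e-04]
 [ 2.19971825e-01  9.75503987e-01 -2.09001423e-03]
 [ 2.46737980e-04 -2.19812994e-03 -9.99997554e-01]]
wrist_force [-0.39054456 -0.11314886  0.92957631]
torque [ 0.0012704  -0.0372657   0.00235592]
gripper_width 1.000510620805468
scene [[434.42213012   0.         251.70287414]
 [  0.         434.42213012 188.55383595]
 [  0.           0.           1.        ]] [[ 0.56156268  0.82733714 -0.01267347]
 [ 0.64133169 -0.44488554 -0.62511641]
 [-0.52282026  0.34291415 -0.78042864]] [-286.02056685 -316.99759035 1680.04481407] [1242.28054396 -480.50334047 1109.36982297]
top [[400.73007567   0.         250.12236383]
 [  0.         400.73007567 192.11615165]
 [  0.           0.           1.        ]] [[ 0.00318322 -0.99989874  0.01386966]
 [-0.98980696 -0.00512527 -0.1423233 ]
 [ 0.14237998 -0.01327524 -0.98972305]] [ -27.54183756  550.16909959 1482.0450649 ] [ 333.6353302    -5.04477754 1545.49803689]
```

View pics/scene0.png

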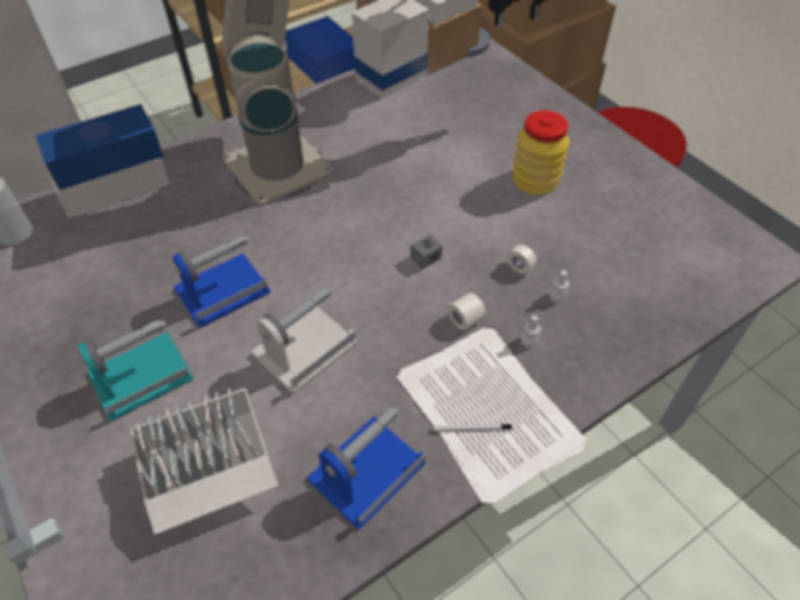

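View pics/top0.png

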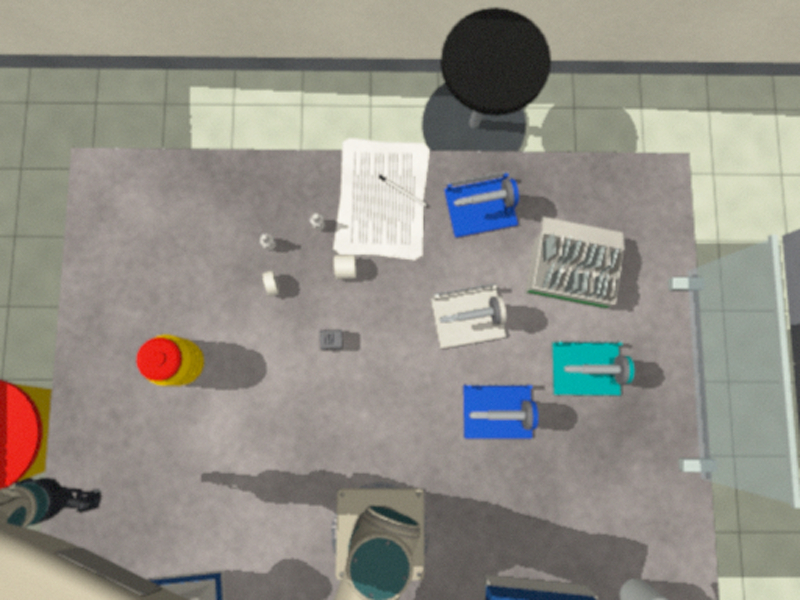

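```bash
cat > h.py <<'E'
import numpy as np, cv2
from bench import readout, viewer
def load(n): return dict(np.load(n))
def crop(f,u0,v0,u1,v1,name,s):
    im=np.ascontiguousarray(f["img"][v0:v1,u0:u1,::-1]); im=cv2.resize(im,None,fx=s,fy=s,interpolation=cv2.INTER_CUBIC)
    for u in range((u0+9)//10*10,u1,10):
        x=int((u-u0+.5)*s); cv2.line(im,(x,0),(x,6),(0,0,255),1); cv2.putText(im,str(u),(x-8,16),0,.35,(0,0,255),1)
    for v in range((v0+9)//10*10,v1,10):
        y=int((v-v0+.5)*s); cv2.line(im,(0,y),(6,y),(0,0,255),1); cv2.putText(im,str(v),(8,y+4),0,.35,(0,0,255),1)
    cv2.imwrite("pics/"+name+".png",im)
def proj(f,X):
    X=np.atleast_2d(X); c=X@np.array(f["R"]).T+f["t"]; p=c@np.array(f["camera_matrix"]).T
    return p[:,:2]/p[:,2:]
def onz(f,u,v,z):
    R=np.array(f["R"]);C=-R.T@np.array(f["t"]); d=R.T@np.linalg.solve(f["camera_matrix"],[u,v,1.])
    return C+d*(z-C[2])/d[2]
def tri(fa,pa,fb,pb):
    rows=[]
    Ps=[np.array(f["camera_matrix"])@np.c_[f["R"],np.array(f["t"])] for f in(fa,fb)]
    X=cv2.triangulatePoints(Ps[0],Ps[1],np.array(pa,float).reshape(2,1),np.array(pb,float).reshape(2,1))
    return (X[:3]/X[3]).ravel()
E
python3 - <<'E'
from h import *
a=load("scene0.npz");b=load("top0.npz")
crop(a,155,180,235,252,"s_stand",9); crop(b,270,178,346,228,"t_stand",10)
crop(a,255,145,345,220,"s_parts",8); crop(b,160,150,235,230,"t_parts",7)
E
```

```text
(no output)
```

View pics/s_stand.png

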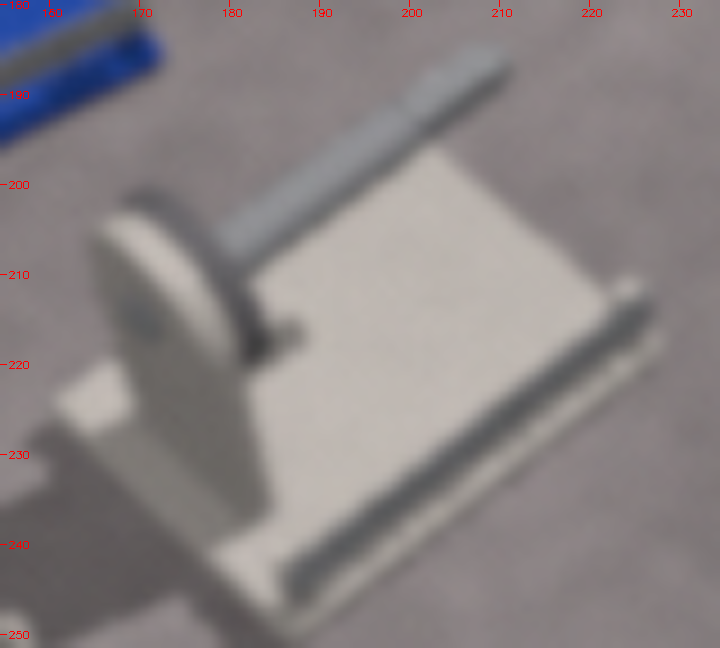

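View pics/t_stand.png

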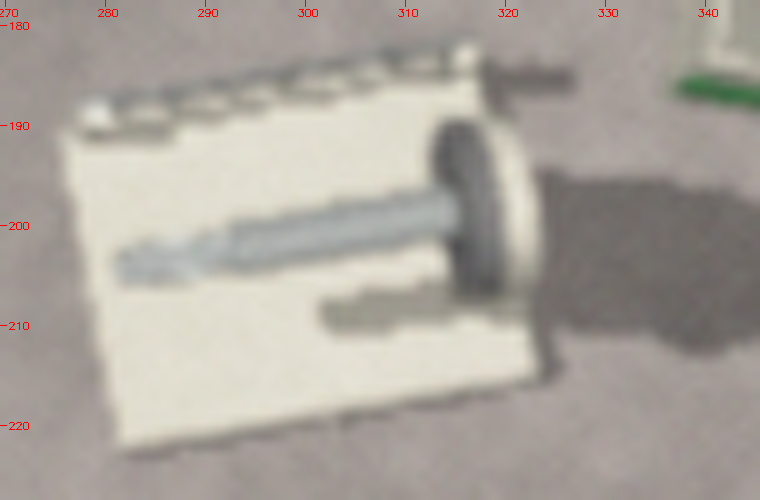

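View pics/s_parts.png

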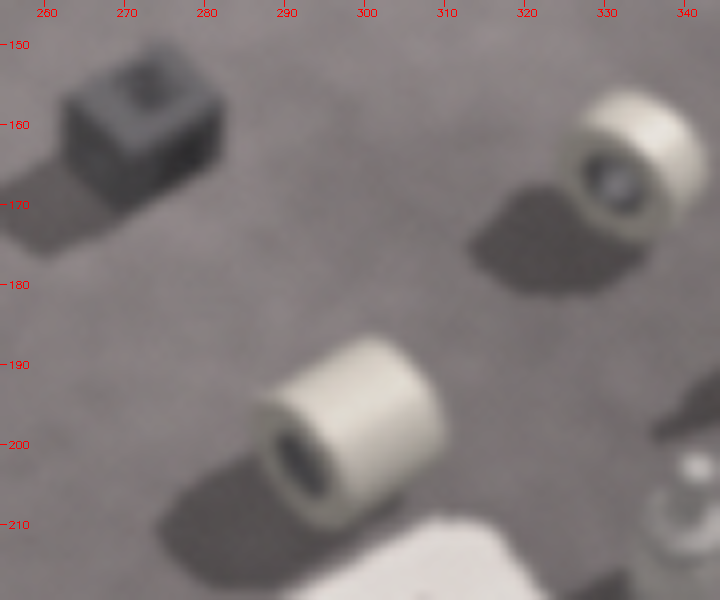

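View pics/t_parts.png

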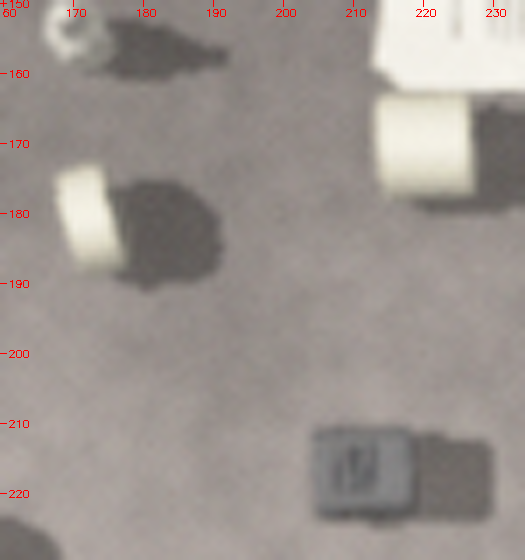

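```bash
cat > fit.py <<'E'
from h import *
from scipy.optimize import least_squares
a=load("scene0.npz");b=load("top0.npz")
def fit(pts,x0,off=0.):
    def res(p):
        c,s=np.cos(p[2]),np.sin(p[2]); M=np.array([[c,-s,0],[s,c,0],[0,0,1]])
        return np.concatenate([(proj(f,M@np.array(X)+[p[0],p[1],0])[0]-np.array(uv)-off) for f,X,uv in pts])
    r=least_squares(res,x0,loss="soft_l1",x_scale=[1,1,.01]); return r.x,res(r.x).reshape(-1,2)
st=[(b,(125,60,16),(281,222.3)),(b,(-40,60,16),(323.3,215.5)),(b,(125,-70,16),(275.7,191)),(b,(124,0,110),(281,204)),(b,(0,0,110),(315,198.8)),
(a,(124,0,110),(209,186.3)),(a,(0,0,110),(180.5,208)),(a,(-40,-70,0),(187,250.5)),(a,(-40,60,16),(160.3,224)),(a,(125,-70,0),(228,217))]
if __name__=="__main__":
    for off in(0,.5):
        p,r=fit(st,[550,-150,1.6],off); print(p[:2].round(1),np.degrees(p[2]).round(2)); print(r.round(1).tolist())
E
python3 fit.py
```

```text
[ 515.2 -256.9] 100.55
[[0.3, 1.2], [0.2, 0.3], [-0.8, -0.7], [-0.2, 1.4], [-0.6, 0.5], [1.4, -1.1], [-2.8, 1.3], [0.4, 2.3], [-0.8, -0.2], [0.7, 2.8]]
[ 515.3 -257.2] 101.08
[[0.1, 0.9], [-0.1, -0.4], [-1.3, -0.9], [-0.6, 1.1], [-1.0, -0.0], [0.6, -1.7], [-3.4, 0.8], [0.1, 1.8], [-1.4, -0.5], [0.0, 2.0]]
```

```bash
cat > ov.py <<'E'
from fit import *
def box(x0,x1,y0,y1,z0,z1):
    P=np.array([[x,y,z] for x in(x0,x1) for y in(y0,y1) for z in(z0,z1)],float)
    return [(P[i],P[j]) for i in range(8) for j in range(i+1,8) if (P[i]!=P[j]).sum()==1]
def circ(x,r,z0,n=24):
    t=np.linspace(0,2*np.pi,n+1); Q=np.c_[np.full(n+1,x),r*np.cos(t),z0+r*np.sin(t)]; return list(zip(Q[:-1],Q[1:]))
def cyl(x0,x1,r,z0): return circ(x0,r,z0)+circ(x1,r,z0)
STAND=box(-40,125,-70,60,0,16)+cyl(0,81,10,110)+box(84,118,-7,7,103,117)+circ(124,4.5,110)+circ(0,33,110)+circ(-24,33,110)
WIDE=cyl(-25,25,30,29.5)+cyl(-25,25,13,29.5); NAR=cyl(-12.5,12.5,30,29.5)+cyl(-12.5,12.5,13,29.5)
CAP=box(-26,26,-23,23,0,46)+box(-26,13,-8.5,8.5,14.5,31.5)
def draw(f,items,u0,v0,u1,v1,s,name,off=0.):
    im=cv2.resize(np.ascontiguousarray(f["img"][v0:v1,u0:u1,::-1]),None,fx=s,fy=s,interpolation=cv2.INTER_CUBIC)
    for segs,p,col in items:
        c,s_=np.cos(p[2]),np.sin(p[2]); M=np.array([[c,-s_,0],[s_,c,0],[0,0,1]]); T=np.array([p[0],p[1],p[3] if len(p)>3 else 0])
        for A,B in segs:
            q=(proj(f,np.array([M@A+T,M@B+T]))-off-[u0,v0]+.5)*s
            cv2.line(im,tuple(int(x*16) for x in q[0]),tuple(int(x*16) for x in q[1]),col,1,cv2.LINE_AA,4)
    cv2.imwrite("pics/"+name+".png",im)
E
cat > o1.py <<'E'
from ov import *
import sys
off=float(sys.argv[1]); 
pts=[q for i,q in enumerate(st) if i!=6]
p,r=fit(pts,[515,-250,1.75],off); print(p,np.degrees(p[2]));print(r.round(1).tolist())
draw(a,[(STAND,p,(0,0,255))],150,175,236,255,7,"ov_a"+sys.argv[2],off)
draw(b,[(STAND,p,(0,0,255))],265,175,345,230,8,"ov_b"+sys.argv[2],off)
E
python3 o1.py 0 1
```

```text
[ 515.40654969 -257.79643038    1.75340352] 100.46262139671322
[[0.5, 1.1], [0.4, 0.2], [-0.6, -0.8], [0.0, 1.2], [-0.4, 0.4], [1.3, -0.8], [0.2, 2.5], [-1.0, -0.1], [0.5, 3.1]]
```

View pics/ov_a1.png

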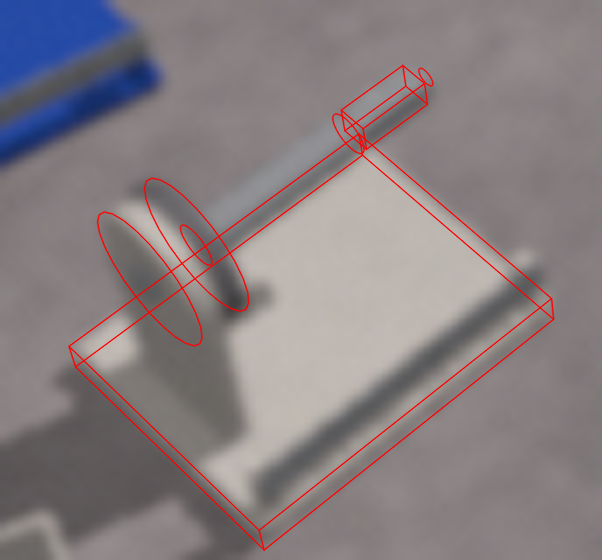

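View pics/ov_b1.png

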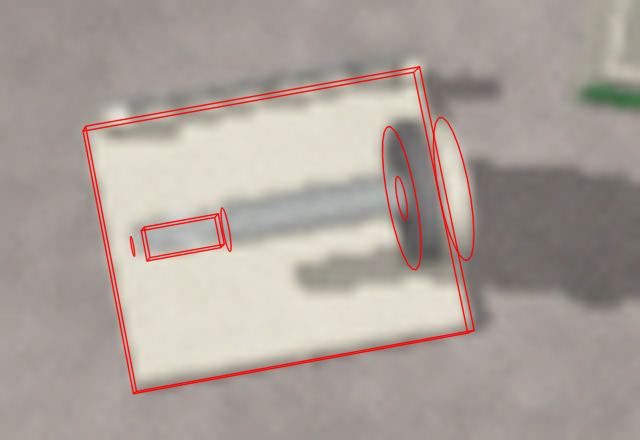

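Run:
```python
from h import *
a=load("scene0.npz");b=load("top0.npz")
# rod axis row in top by bright-blue-grey profile ; sample columns
im=b["img"].astype(float)
for u in range(281,316,3):
    col=im[190:215,u]; d=(col[:,0]-col[:,2])  # base is warm, rod cool
    print(u,[int(x) for x in d[2:22]])
```

```text
281 [18, 18, 18, 17, 18, 18, 18, 17, 19, 18, 20, 18, 9, 12, 17, 18, 19, 18, 16, 18]
284 [18, 18, 16, 18, 17, 19, 18, 19, 20, 20, 8, 2, -2, -1, 12, 18, 18, 19, 18, 18]
287 [19, 16, 16, 15, 18, 18, 19, 19, 16, 11, 2, -1, -1, 4, 15, 18, 16, 19, 18, 19]
290 [18, 16, 17, 18, 18, 18, 15, 17, 19, 11, -1, -2, 1, 8, 19, 17, 17, 18, 18, 18]
293 [18, 18, 17, 17, 17, 17, 18, 17, 7, 0, -3, -3, 1, 14, 20, 18, 16, 18, 19, 18]
296 [17, 17, 18, 17, 15, 18, 17, 14, 2, -1, -1, 0, 7, 16, 21, 17, 19, 17, 18, 18]
299 [16, 19, 17, 17, 17, 20, 17, 7, 0, -3, -1, 1, 12, 19, 17, 18, 17, 18, 16, 17]
302 [19, 17, 17, 17, 18, 19, 15, 0, -2, -3, 0, 6, 16, 17, 15, 19, 16, 17, 16, 20]
305 [18, 20, 17, 17, 18, 15, 5, -3, -1, -1, 2, 12, 18, 17, 20, 18, 14, 16, 16, 17]
308 [18, 18, 17, 19, 20, 13, 1, -2, -1, -1, 1, 17, 19, 18, 20, 15, 16, 14, 16, 17]
311 [19, 18, 20, 19, 16, 6, 0, -1, -2, 4, 12, 18, 17, 22, 17, 14, 14, 15, 17, 21]
314 [2, 1, 2, 4, 2, 1, -1, 0, -1, -1, 10, 14, 16, 16, 15, 13, 15, 16, 16, 17]
```

Run:
```python
from h import *
a=load("scene0.npz");b=load("top0.npz")
im=b["img"].astype(float)
P=[]
for u in range(284,312):
    d=np.clip(17.5-(im[190:215,u,0]-im[190:215,u,2]),0,None); d[d<3]=0
    # restrict to around line
    c=204.3-(u-281)*5.5/34; v=np.arange(190,215); w=d*(abs(v-c)<5)
    P.append((u,(w*v).sum()/w.sum(),w.sum()/19))
P=np.array(P); print(P[::4].round(2))
m,c=np.polyfit(P[:,0],P[:,1],1); print(m,c,(P[:,1]-m*P[:,0]-c).std())
A=onz(b,281,m*281+c,110);B=onz(b,311,m*311+c,110); d=A-B; print(A,B,np.degrees(np.arctan2(d[1],d[0])), np.linalg.norm(d))
v=m*np.arange(274,290)+c
print([ (u,int(im[int(round(x)),u,0]-im[int(round(x)),u,2])) for u,x in zip(range(274,290),v)])
```

```text
[[284.   203.93   3.61]
 [288.   203.25   3.76]
 [292.   202.37   3.45]
 [296.   201.74   4.42]
 [300.   201.21   4.47]
 [304.   200.39   4.89]
 [308.   199.85   4.95]]
-0.1728859672333024 253.0213961370197 0.09182678900320052
[ 495.80555387 -135.83795471  110.        ] [ 515.19574832 -244.64644177  110.        ] 100.10431312420457 110.5226967465543
[(274, 12), (275, 13), (276, 12), (277, 13), (278, 17), (279, 20), (280, 18), (281, 9), (282, 0), (283, 0), (284, -2), (285, -3), (286, -1), (287, -1), (288, 0), (289, -2)]
```

```bash
cat > sil.py <<'E'
from ov import *
from scipy.optimize import minimize
def pose(P,p):
    c,s=np.cos(p[2]),np.sin(p[2]); M=np.array([[c,-s,0],[s,c,0],[0,0,1]]); return P@M.T+[p[0],p[1],p[3] if len(p)>3 else 0]
def hullmask(f,P,win,S=8):
    u0,v0,u1,v1=win; q=(proj(f,P)-[u0,v0]+.5)*S
    h=cv2.convexHull(q.astype(np.float32)); m=np.zeros(((v1-v0)*S,(u1-u0)*S),np.uint8)
    cv2.fillConvexPoly(m,(h*16).round().astype(np.int32),255,cv2.LINE_AA,4)
    return cv2.resize(m,(u1-u0,v1-v0),interpolation=cv2.INTER_AREA)/255.
def silfit(P,x0,views):  # views: (frame,win,alpha image)
    def cost(p): 
        pp=[p[0],p[1],p[2]/50]; return sum(((hullmask(f,pose(P,pp),w)-al)**2).sum() for f,w,al in views)
    best=min((minimize(cost,[x0[0],x0[1],(x0[2]+d)*50],method="Nelder-Mead",options=dict(initial_simplex=np.array([[0,0,0],[6,0,0],[0,6,0],[0,0,6]])+[x0[0],x0[1],(x0[2]+d)*50],xatol=.02,fatol=1e-3)) for d in(-.15,0,.15)),key=lambda r:r.fun)
    return np.array([best.x[0],best.x[1],best.x[2]/50]),best.fun
def P_of(segs): return np.array([s[0] for s in segs]+[s[1] for s in segs])
def alpha(f,win,lo,hi,fn):
    u0,v0,u1,v1=win; return np.clip((fn(f["img"][v0:v1,u0:u1].astype(float))-lo)/(hi-lo),0,1)
E
python3 - <<'E'
from sil import *
for f,pts,n in((b,[(220,170),(228,170),(220,200),(173,180),(211,216),(222,216)],"top"),(a,[(301,195),(291,203),(292,195),(297,208),(340,162),(328,166),(300,215),(280,180),(270,158),(265,163),(278,163)],"scene")):
    for u,v in pts: print(n,u,v,f["img"][v,u])
t=np.array([495.8,-135.5,110]);print(proj(a,t),proj(b,t))
E
```

```text
top 220 170 [243 240 228]
top 228 170 [109 105 103]
top 220 200 [156 148 142]
top 173 180 [242 240 227]
top 211 216 [110 110 112]
top 222 216 [109 103 101]
scene 301 195 [222 216 207]
scene 291 203 [75 72 74]
scene 292 195 [198 190 182]
scene 297 208 [121 116 110]
scene 340 162 [206 199 191]
scene 328 166 [80 77 77]
scene 300 215 [199 192 189]
scene 280 180 [131 125 126]
scene 270 158 [106 103 107]
scene 265 163 [67 65 68]
scene 278 163 [46 45 47]
[[210.87551657 186.02314725]] [[280.9064318  204.44152808]]
```

Run:
```python
from sil import *
br=lambda x:x.mean(2)
ww=(208,164,235,185); wn=(160,165,190,195)
pw,c=silfit(P_of(WIDE),[0,0,0][:0] or [*onz(b,220,170,30)[:2],1.57],[(b,ww,alpha(b,ww,150,236,br))]); print("wide",pw[:2],np.degrees(pw[2]),c)
pn,c2=silfit(P_of(NAR),[*onz(b,172,180,30)[:2],1.75],[(b,wn,alpha(b,wn,150,236,br))]); print("nar",pn[:2],np.degrees(pn[2]),c2)
print("scene bore check wide",onz(a,292,202.5,29.5),"nar",onz(a,331.5,167,29.5))
cp=[(b,(26,23,46),(204.3,210.5)),(b,(-26,23,46),(218,210.8)),(b,(26,-23,46),(204.8,223.5)),(b,(-26,-23,46),(218.3,223.3)),
 (a,(-26,23,46),(262.3,157))]
for y in ():pass
```

```text
wide [648.54317579  91.41098047] 91.86736828586176 10.015093614408404
nar [596.61371358 274.75883655] 115.98320705240803 35.89099201975195
scene bore check wide [635.93087538  65.54705805  29.5       ] nar [593.72083153 262.10089357  29.5       ]
```

Run:
```python
from sil import *
R=(0,0,255);G=(0,200,0)
pw=[648.5,91.4,np.radians(91.9)]; pn=[596.6,274.8,np.radians(105)]
it=[(WIDE,pw,R),(NAR,pn,R)]
draw(a,it,255,145,345,220,8,"ova2"); draw(b,it,160,150,240,230,7,"ovb2")
```

```text
(no output)
```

View pics/ova2.png

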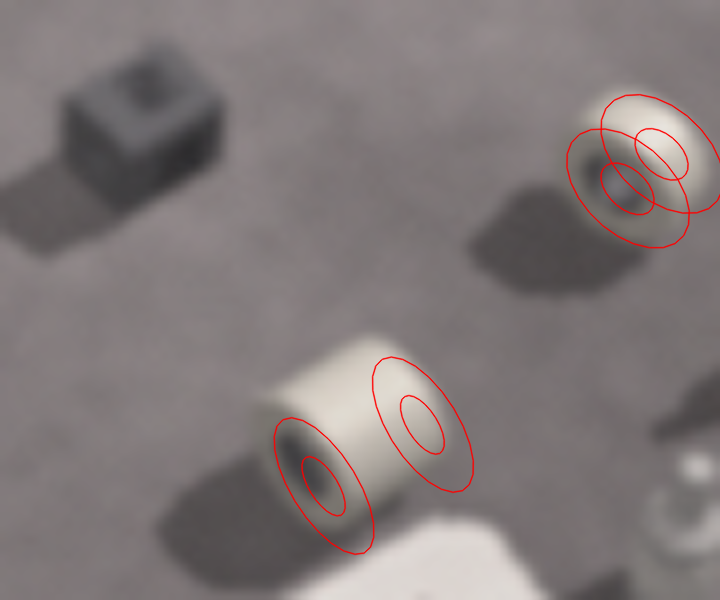

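View pics/ovb2.png

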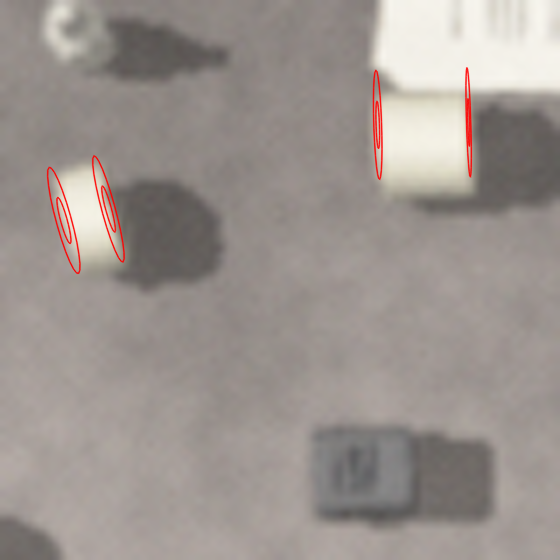

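Run:
```python
from sil import *
br=lambda x:x.mean(2)
ww=(207,155,229,185); wn=(160,165,190,195); ws=(282,183,313,213); wsn=(322,152,345,178)
al=alpha(b,ww,150,230,br); al[:163-155]=0; 
an=alpha(b,wn,150,230,br); 
def show(x): print((x*9).round().astype(int))
pw,c=silfit(P_of(WIDE),[640,91.4,1.6],[(b,ww,al)]); print("wide",pw[:2],np.degrees(pw[2]),c)
pn,c2=silfit(P_of(NAR),[592,275,1.80],[(b,wn,an)]); print("nar",pn[:2],np.degrees(pn[2]),c2)
R=(0,0,255)
np.save("rolls.npy",np.array([pw,pn]))
it=[(WIDE,pw,R),(NAR,pn,R)]
draw(a,it,255,145,345,220,8,"ova3"); draw(b,it,160,150,240,230,7,"ovb3")
```

```text
wide [637.24045852  91.01909479] 91.20889112564211 35.1960757881584
nar [595.26562901 274.0079235 ] 113.17847233420979 33.98436460736255
```

View pics/ova3.png

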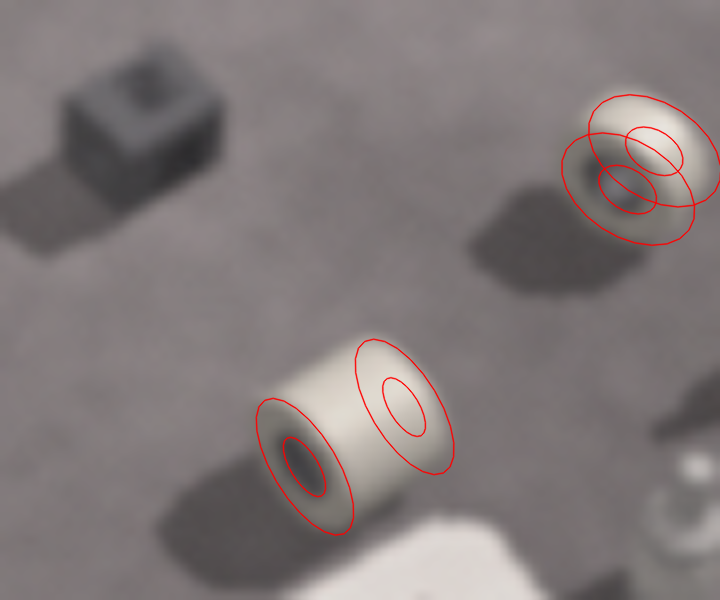

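View pics/ovb3.png

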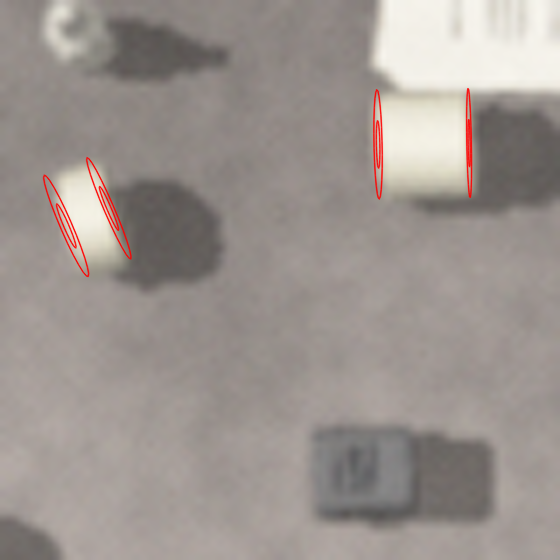

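Run:
```python
from sil import *
cp=[(b,(26,23,46),(204.5,223.4)),(b,(-26,23,46),(218.3,223.2)),(b,(26,-23,46),(204.2,210.7)),(b,(-26,-23,46),(218,210.8)),
 (a,(-26,23,46),(262.3,157)),(a,(-26,-23,0),(269.8,171.3)),(a,(-26,-23,46),(271,163.3)),(a,(26,-23,46),(282.4,157.5)),(a,(26,-23,0),(282,164.5)),(a,(26,23,46),(274.6,149.5))]
p,r=fit(cp,[480,80,1.6]);print(p,np.degrees(p[2]));print(r.round(1).tolist())
pt,r=fit(cp[:4],[480,80,1.6]);print(pt,np.degrees(pt[2]));print(r.round(1).tolist())
pw=np.load("rolls.npy")[0]; pn=[595.5,272.5,np.radians(103)]
R=(0,0,255)
it=[(CAP,p,R),(NAR,pn,R)]
draw(a,it,255,145,345,220,8,"ova4"); draw(b,it,160,150,240,230,7,"ovb4")
```

```text
[454.71750869 120.69632247   1.60598607] 92.01622404111407
[[-0.3, -0.1], [-0.1, -0.3], [-0.2, 0.3], [-0.1, -0.2], [-0.4, -1.4], [0.3, 1.6], [-0.7, 0.5], [0.3, -0.7], [0.1, 1.5], [-0.4, -0.7]]
[454.46168278 120.01791968   1.59354431] 91.3033635836992
[[-0.2, -0.1], [-0.0, -0.2], [0.1, 0.3], [0.2, -0.0]]
```

View pics/ova4.png

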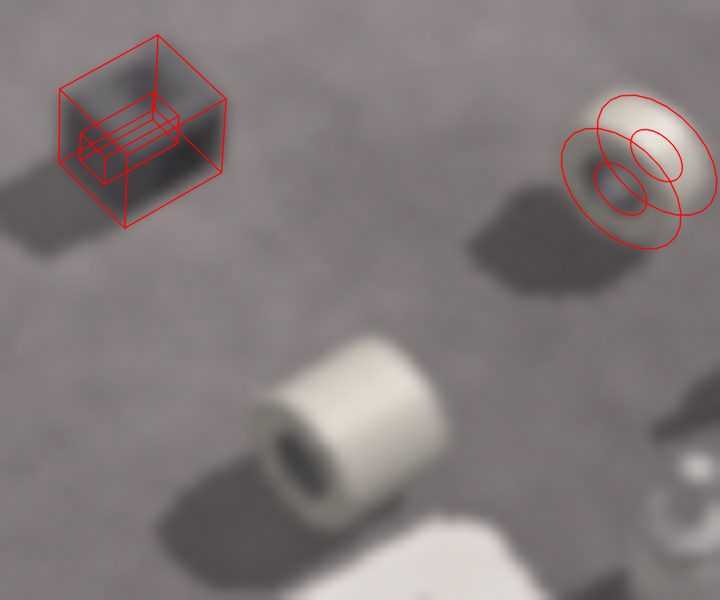

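View pics/ovb4.png

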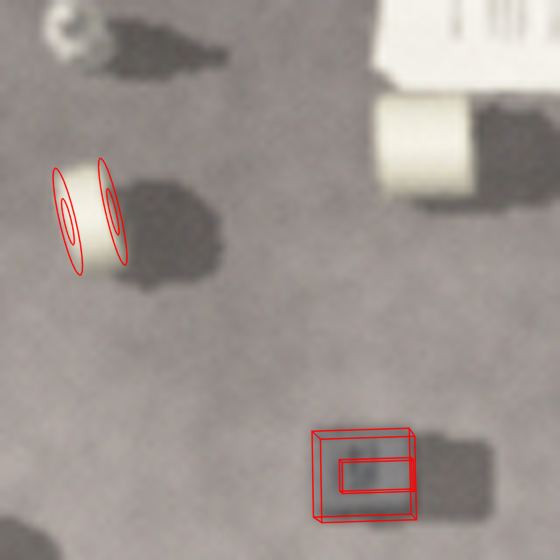

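```bash
cat > go.py <<'E'
from h import *
def rel(x,y,z,jaw):
    s=readout.sense(); R=np.array(s["ee_rot"]); p=np.array(s["ee_pos"])
    d=R.T@(np.array([x,y,z])-p); cur=np.degrees(np.arctan2(R[1,1],R[0,1]))
    k=(cur-jaw+90)%180-90
    print("t",round(s["time_s"],2),"pos",p.round(1),"jaw",round(cur,2),"grip",round(float(s["gripper_width"]),3),"F",np.round(s["wrist_force"],1),"j",np.round(s["joint_pos"],0))
    print("dx %.1f dy %.1f dz %.1f yaw %.4f"%(*d,np.radians(k)), "dist",np.linalg.norm(d).round(0))
import sys
if __name__=="__main__": rel(*map(float,sys.argv[1:5]))
E
python3 go.py 637 91 150 1.5
```

```text
t 0.1 pos [137.3 609.  230.2] jaw 77.29 grip 1.002 F [-0.2  0.5 -0.6] j [71. 16. -2. 73.  0. 84.]
dx -601.5 dy -395.2 dz 80.9 yaw 1.3228 dist 724.0
```

Emit:
apply_moves([
  {"claw":1,"dx":-601.5,"dy":-395.2,"dz":0,"yaw":1.323},
  {"claw":1,"dx":-601.5,"dy":-395.2,"dz":0,"yaw":1.323},
  {"claw":1,"dx":-601.5,"dy":-395.2,"dz":0,"yaw":1.323},
  {"claw":1,"dx":-601.5,"dy":-395.2,"dz":0,"yaw":1.323},
  {"claw":1,"dx":-601.5,"dy":-395.2,"dz":0,"yaw":1.323},
  {"claw":1,"dx":-601.5,"dy":-395.2,"dz":0,"yaw":1.323},
  {"claw":1,"dx":-601.5,"dy":-395.2,"dz":0,"yaw":1.323},
  {"claw":1,"dx":-601.5,"dy":-395.2,"dz":0,"yaw":1.323},
  {"claw":1,"dx":-601.5,"dy":-395.2,"dz":0,"yaw":1.323},
  {"claw":1,"dx":-601.5,"dy":-395.2,"dz":0,"yaw":1.323},
  {"claw":1,"dx":-601.5,"dy":-395.2,"dz":0,"yaw":1.323},
  {"claw":1,"dx":-601.5,"dy":-395.2,"dz":0,"yaw":1.323},
  {"claw":1,"dx":-601.5,"dy":-395.2,"dz":0,"yaw":1.323},
  {"claw":1,"dx":-601.5,"dy":-395.2,"dz":0,"yaw":1.323},
  {"claw":1,"dx":-601.5,"dy":-395.2,"dz":81,"yaw":1.323},
  {"claw":1,"dx":-601.5,"dy":-395.2,"dz":81,"yaw":1.323},
  {"claw":1,"dx":-601.5,"dy":-395.2,"dz":81,"yaw":1.323},
  {"claw":1,"dx":-601.5,"dy":-395.2,"dz":81,"yaw":1.323},
])

```text
time_s: 1.9
ee_pos: [636.1, 91.1, 149.3]
ee_rot: [[-0.026, 1.0, -0.003], [1.0, 0.026, -0.002], [-0.002, -0.003, -1.0]]
wrist_force: [0.2, -0.3, 0.1]
gripper_width: 1.0
```

```bash
python3 go.py 637 91 6 1.5
python3 - <<'E'
from h import *
for n in("scene","top"):
    f=viewer.grab_frame(n); np.savez(n+"1.npz",**f)
    s=readout.sense()["ee_pos"]; print(proj(f,s))
    c=proj(f,s)[0].astype(int); crop(f,c[0]-40,c[1]-40,c[0]+40,c[1]+40,n+"_g1",7)
E
```

```text
t 1.9 pos [636.1  91.1 149.3] jaw 1.48 grip 1.0 F [ 0.2 -0.3  0.1] j [ 2. 21. -5. 64. -0. 91.]
dx 0.1 dy 1.4 dz 143.3 yaw -0.0003 dist 143.0
[[301.90810908 173.5878972 ]]
[[217.66501663 162.93394361]]
```

View pics/scene_g1.png

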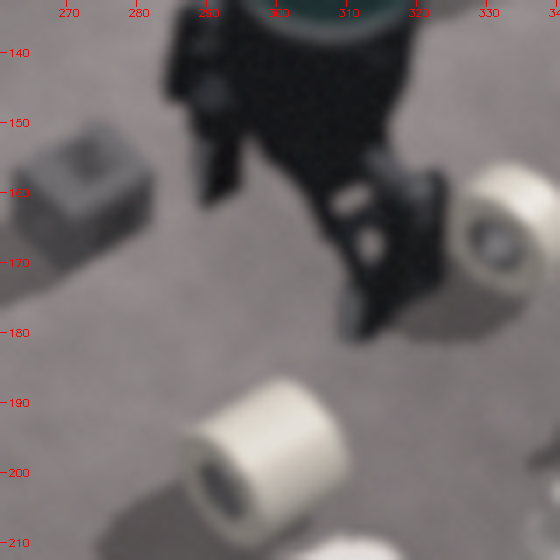

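View pics/top_g1.png

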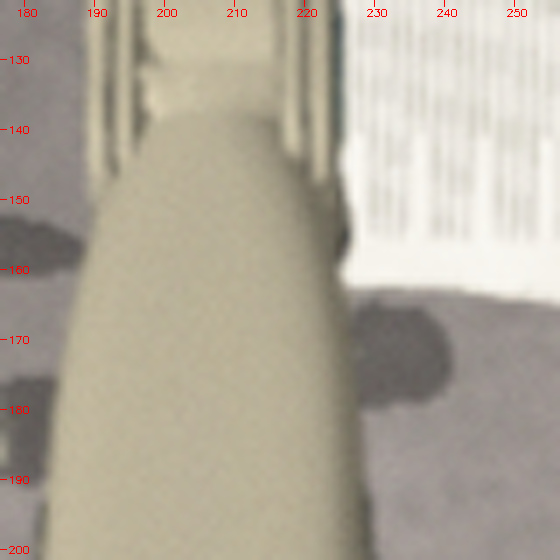

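Emit:
apply_moves([
  {"claw":1,"dx":0,"dy":1.4,"dz":45,"yaw":0},
  {"claw":1,"dx":0,"dy":1.4,"dz":90,"yaw":0},
  {"claw":1,"dx":0,"dy":1.4,"dz":120,"yaw":0},
  {"claw":1,"dx":0,"dy":1.4,"dz":135,"yaw":0},
  {"claw":1,"dx":0,"dy":1.4,"dz":142,"yaw":0},
  {"claw":1,"dx":0,"dy":1.4,"dz":142,"yaw":0},
  {"claw":0.5,"dx":0,"dy":1.4,"dz":142,"yaw":0},
  {"claw":0.5,"dx":0,"dy":1.4,"dz":142,"yaw":0},
  {"claw":0.5,"dx":0,"dy":1.4,"dz":142,"yaw":0},
  {"claw":0.5,"dx":0,"dy":1.4,"dz":142,"yaw":0},
  {"claw":0.3,"dx":0,"dy":1.4,"dz":142,"yaw":0},
  {"claw":0.3,"dx":0,"dy":1.4,"dz":142,"yaw":0},
], force=50)

```text
time_s: 3.2
ee_pos: [641.8, 91.6, 12.6]
ee_rot: [[-0.027, 1.0, 0.007], [1.0, 0.027, -0.001], [-0.001, 0.007, -1.0]]
wrist_force: [-1.2, 0.5, 6.4]
gripper_width: 0.676
```

```bash
python3 go.py 637 91 150 1.5
python3 - <<'E'
from h import *
for n in("scene",):
    f=viewer.grab_frame(n); np.savez(n+"2.npz",**f)
    s=readout.sense()["ee_pos"]; print(proj(f,s))
    c=proj(f,s)[0].astype(int); crop(f,c[0]-40,c[1]-40,c[0]+40,c[1]+40,n+"_g2",7)
E
```

```text
t 3.2 pos [641.8  91.6  12.6] jaw 1.54 grip 0.676 F [-1.2  0.5  6.4] j [  2.  28. -12.  49.  -0.  91.]
dx -0.7 dy -3.9 dz -137.4 yaw 0.0006 dist 137.0
[[299.40899147 203.1696168 ]]
```

View pics/scene_g2.png

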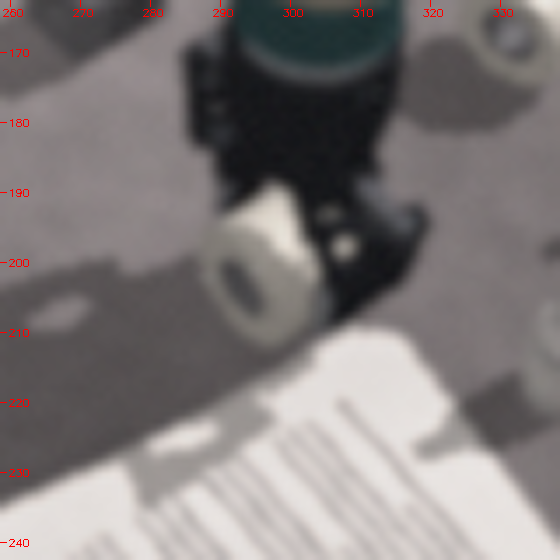

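Emit:
apply_moves([
  {"claw":0.3,"dx":0,"dy":-3,"dz":-15,"yaw":0},
  {"claw":0.3,"dx":0,"dy":-4,"dz":-50,"yaw":0},
  {"claw":0.3,"dx":0,"dy":-4,"dz":-95,"yaw":0},
  {"claw":0.3,"dx":0,"dy":-4,"dz":-137,"yaw":0},
  {"claw":0.3,"dx":0,"dy":-4,"dz":-137,"yaw":0},
  {"claw":0.3,"dx":0,"dy":-4,"dz":-137,"yaw":0},
])

```text
time_s: 3.85
ee_pos: [638.1, 91.7, 152.4]
ee_rot: [[-0.027, 1.0, 0.011], [1.0, 0.027, -0.001], [-0.001, 0.011, -1.0]]
wrist_force: [-0.0, -0.5, -1.4]
gripper_width: 0.679
```

```bash
python3 go.py 637 91 150 1.5
python3 - <<'E'
from h import *
for n in("scene",):
    f=viewer.grab_frame(n); np.savez(n+"3.npz",**f)
    s=readout.sense()["ee_pos"]; print(proj(f,s))
    c=proj(f,s)[0].astype(int); crop(f,c[0]-40,c[1]-40,c[0]+40,c[1]+40,n+"_g3",7)
E
```

```text
t 3.85 pos [638.1  91.7 152.4] jaw 1.53 grip 0.679 F [-0.  -0.5 -1.4] j [ 2. 20. -5. 64. -0. 91.]
dx -0.7 dy -1.1 dz 2.4 yaw 0.0006 dist 3.0
[[301.76611057 173.60362548]]
```

View pics/scene_g3.png

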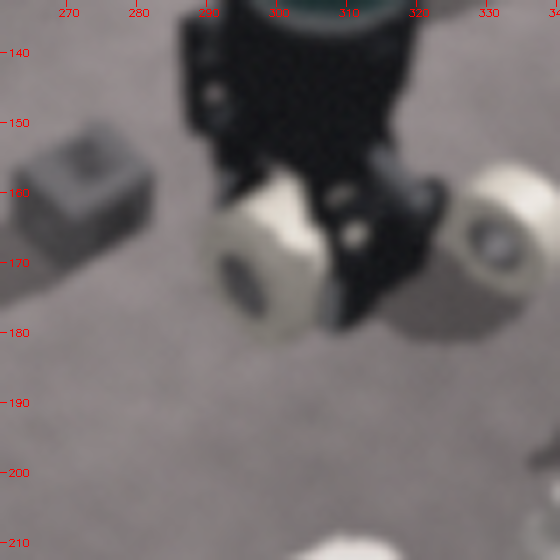

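Run:
```python
from ov import *
f=load("scene3.npz")
draw(f,[(WIDE,[638.1,91,np.radians(91.5),140],(0,0,255))],261,133,341,213,7,"ov5")
```

```text
(no output)
```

View pics/ov5.png

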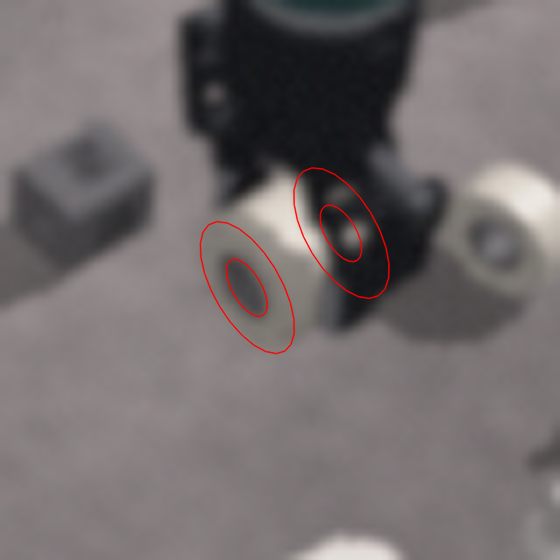

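```bash
python3 go.py 487.9 -91.2 92 10.1
```

```text
t 3.9 pos [636.6  91.6 150.2] jaw 1.53 grip 0.678 F [ 0.3  0.2 -1.1] j [ 2. 20. -6. 64. -0. 91.]
dx -178.7 dy -153.9 dz 57.4 yaw -0.1495 dist 243.0
```

Emit:
apply_moves([
  {"claw":0.3,"dx":-40,"dy":-34,"dz":13,"yaw":-0.04},
  {"claw":0.3,"dx":-75,"dy":-65,"dz":24,"yaw":-0.08},
  {"claw":0.3,"dx":-110,"dy":-95,"dz":35,"yaw":-0.12},
  {"claw":0.3,"dx":-145,"dy":-125,"dz":46,"yaw":-0.15},
  {"claw":0.3,"dx":-170,"dy":-146,"dz":57,"yaw":-0.15},
  {"claw":0.3,"dx":-179,"dy":-154,"dz":57,"yaw":-0.15},
  {"claw":0.3,"dx":-179,"dy":-154,"dz":57,"yaw":-0.15},
  {"claw":0.3,"dx":-179,"dy":-154,"dz":57,"yaw":-0.15},
  {"claw":0.3,"dx":-179,"dy":-154,"dz":57,"yaw":-0.15},
  {"claw":0.3,"dx":-179,"dy":-154,"dz":57,"yaw":-0.15},
])

```text
time_s: 4.9
ee_pos: [489.1, -90.7, 92.8]
ee_rot: [[-0.178, 0.984, 0.008], [0.984, 0.178, -0.001], [-0.003, 0.008, -1.0]]
wrist_force: [0.2, 0.1, -0.6]
gripper_width: 0.682
```

```bash
cat > look.py <<'E'
from ov import *
import sys
# usage: look.py tag ; overlays stand (blue-ish) 
tag=sys.argv[1]; SP=[517.5,-257.6,np.radians(100.1)]
for n,w,s in(("scene",(170,140,270,220),7),("top",(235,165,335,235),7)):
    f=viewer.grab_frame(n); np.savez(n+tag+".npz",**f)
    crop(f,*w,n+tag,s)
    p=readout.sense()["ee_pos"];
E
python3 go.py 487.9 -91.2 92 10.1; python3 look.py 4
```

```text
t 4.9 pos [489.1 -90.7  92.8] jaw 10.23 grip 0.682 F [ 0.2  0.1 -0.6] j [-18.   9. -28.  52.   0.  62.]
dx -0.2 dy -1.3 dz 0.8 yaw 0.0022 dist 2.0
```

View pics/scene4.png

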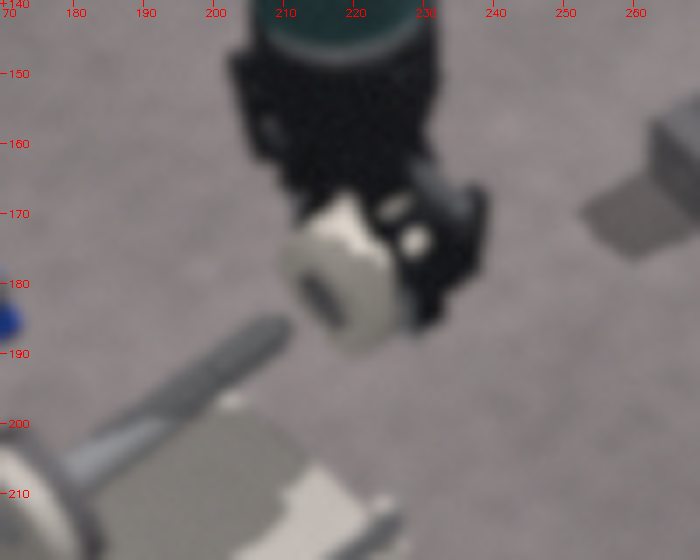

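View pics/top4.png

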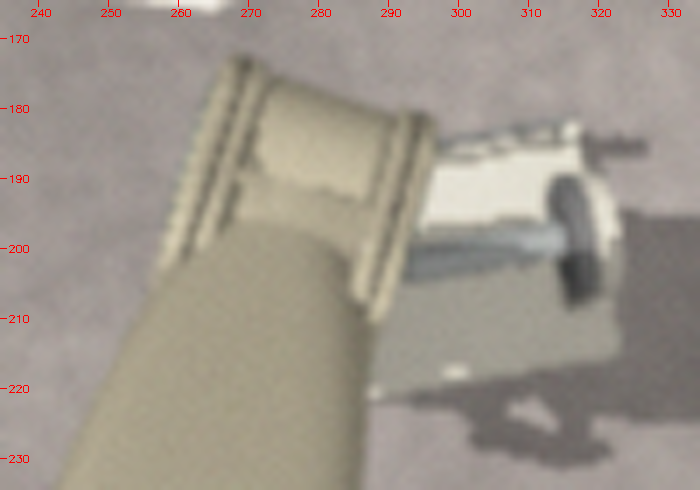

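Emit:
apply_moves([
  {"claw":0.3,"dx":-8,"dy":-1.3,"dz":0.5,"yaw":0},
  {"claw":0.3,"dx":-18,"dy":-1.3,"dz":0.5,"yaw":0},
  {"claw":0.3,"dx":-26,"dy":-1.3,"dz":0.5,"yaw":0},
  {"claw":0.3,"dx":-34,"dy":-1.3,"dz":0.5,"yaw":0},
  {"claw":0.3,"dx":-42,"dy":-1.3,"dz":0.5,"yaw":0},
  {"claw":0.3,"dx":-50,"dy":-1.3,"dz":0.5,"yaw":0},
  {"claw":0.3,"dx":-50,"dy":-1.3,"dz":0.5,"yaw":0},
])

```text
time_s: 5.7
ee_pos: [496.8, -141.6, 92.5]
ee_rot: [[-0.176, 0.984, 0.008], [0.984, 0.176, -0.002], [-0.003, 0.008, -1.0]]
wrist_force: [0.4, 0.1, -0.7]
gripper_width: 0.679
```

```bash
python3 go.py 487.9 -91.2 92 10.1; python3 look.py 5
```

```text
t 5.7 pos [ 496.8 -141.6   92.5] jaw 10.13 grip 0.679 F [ 0.4  0.1 -0.7] j [-23.  11. -25.  53.   0.  57.]
dx 51.2 dy 0.1 dz 0.3 yaw 0.0006 dist 51.0
```

View pics/scene5.png

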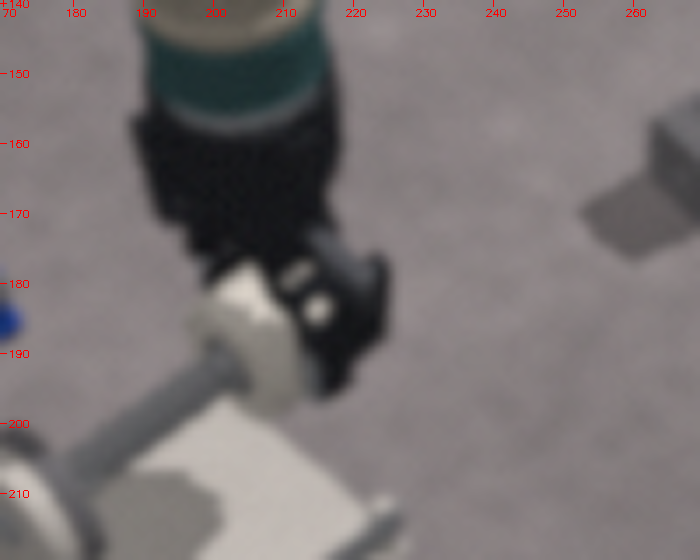

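View pics/top5.png

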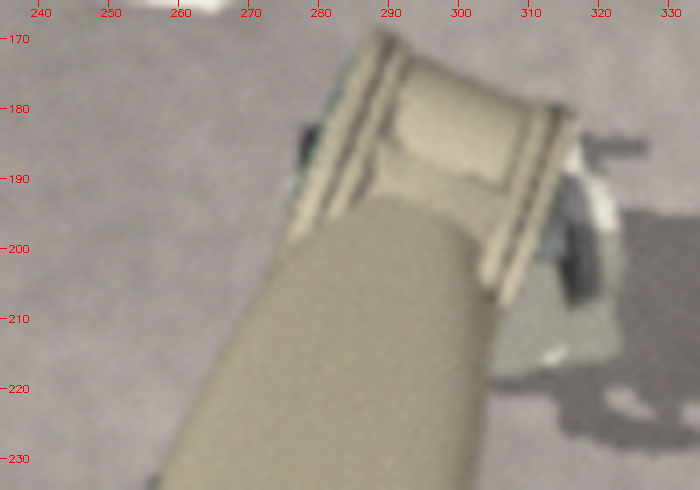

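Emit:
apply_moves([
  {"claw":0.3,"dx":-12,"dy":0,"dz":0,"yaw":0},
  {"claw":0.3,"dx":-24,"dy":0,"dz":0,"yaw":0},
  {"claw":0.3,"dx":-36,"dy":0,"dz":0,"yaw":0},
  {"claw":0.3,"dx":-48,"dy":0,"dz":0,"yaw":0},
  {"claw":0.3,"dx":-60,"dy":0,"dz":0,"yaw":0},
  {"claw":0.3,"dx":-70,"dy":0,"dz":0,"yaw":0},
  {"claw":0.3,"dx":-78,"dy":0,"dz":0,"yaw":0},
  {"claw":0.3,"dx":-84,"dy":0,"dz":0,"yaw":0},
  {"claw":0.3,"dx":-84,"dy":0,"dz":0,"yaw":0},
])

```text
time_s: 6.7
ee_pos: [511.3, -224.0, 92.5]
ee_rot: [[-0.176, 0.984, 0.008], [0.984, 0.176, -0.001], [-0.003, 0.008, -1.0]]
wrist_force: [0.3, 0.6, -1.0]
gripper_width: 0.675
```

```bash
python3 go.py 487.9 -91.2 92 10.1; python3 look.py 6
```

```text
t 6.7 pos [ 511.3 -224.    92.5] jaw 10.14 grip 0.675 F [ 0.3  0.6 -1. ] j [-30.  15. -20.  54.   0.  49.]
dx 134.8 dy 0.3 dz 0.2 yaw 0.0007 dist 135.0
```

View pics/scene6.png

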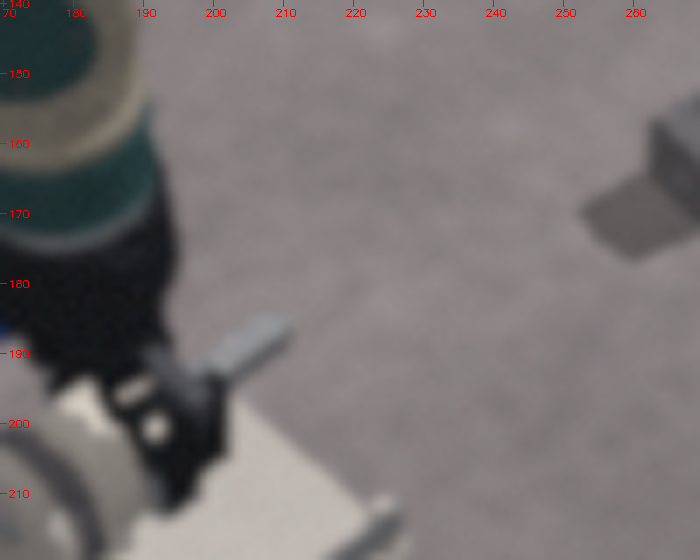

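Emit:
apply_moves([
  {"claw":0.3,"dx":-2,"dy":0,"dz":0,"yaw":0},
  {"claw":0.3,"dx":-4,"dy":0,"dz":0,"yaw":0},
  {"claw":0.3,"dx":-5,"dy":0,"dz":0,"yaw":0},
  {"claw":0.3,"dx":-5,"dy":0,"dz":0,"yaw":0},
])

```text
time_s: 7.2
ee_pos: [511.8, -227.9, 92.4]
ee_rot: [[-0.177, 0.984, 0.007], [0.984, 0.177, -0.001], [-0.002, 0.007, -1.0]]
wrist_force: [0.7, 0.6, 0.0]
gripper_width: 0.68
```

```bash
python3 go.py 487.9 -91.2 92 10.1
```

```text
t 7.2 pos [ 511.8 -227.9   92.4] jaw 10.18 grip 0.68 F [0.7 0.6 0. ] j [-31.  15. -20.  54.   0.  49.]
dx 138.8 dy 0.6 dz 0.2 yaw 0.0014 dist 139.0
```

Emit:
apply_moves([
  {"claw":0.8,"dx":0,"dy":0,"dz":0,"yaw":0},
  {"claw":1,"dx":0,"dy":0,"dz":0,"yaw":0},
  {"claw":1,"dx":0,"dy":0,"dz":0,"yaw":0},
  {"claw":1,"dx":0,"dy":0,"dz":0,"yaw":0},
  {"claw":1,"dx":0,"dy":0,"dz":-15,"yaw":0},
  {"claw":1,"dx":0,"dy":0,"dz":-50,"yaw":0},
  {"claw":1,"dx":0,"dy":0,"dz":-95,"yaw":0},
  {"claw":1,"dx":0,"dy":0,"dz":-110,"yaw":0},
])

```text
time_s: 8.0
ee_pos: [513.4, -229.3, 207.4]
ee_rot: [[-0.177, 0.984, 0.014], [0.984, 0.177, -0.005], [-0.007, 0.013, -1.0]]
wrist_force: [1.5, -1.5, 1.0]
gripper_width: 1.0
```

```bash
python3 go.py 594 272.5 180 13
```

```text
t 8.0 pos [ 513.4 -229.3  207.4] jaw 10.19 grip 1.0 F [ 1.5 -1.5  1. ] j [-31.  10. -12.  67.   0.  49.]
dx 479.8 dy 167.7 dz 26.2 yaw -0.0490 dist 509.0
```

Emit:
apply_moves([
  {"claw":1,"dx":480,"dy":168,"dz":26,"yaw":-0.049},
  {"claw":1,"dx":480,"dy":168,"dz":26,"yaw":-0.049},
  {"claw":1,"dx":480,"dy":168,"dz":26,"yaw":-0.049},
  {"claw":1,"dx":480,"dy":168,"dz":26,"yaw":-0.049},
  {"claw":1,"dx":480,"dy":168,"dz":26,"yaw":-0.049},
  {"claw":1,"dx":480,"dy":168,"dz":26,"yaw":-0.049},
  {"claw":1,"dx":480,"dy":168,"dz":26,"yaw":-0.049},
  {"claw":1,"dx":480,"dy":168,"dz":26,"yaw":-0.049},
  {"claw":1,"dx":480,"dy":168,"dz":26,"yaw":-0.049},
  {"claw":1,"dx":480,"dy":168,"dz":26,"yaw":-0.049},
  {"claw":1,"dx":480,"dy":168,"dz":26,"yaw":-0.049},
  {"claw":1,"dx":480,"dy":168,"dz":26,"yaw":-0.049},
  {"claw":1,"dx":480,"dy":168,"dz":26,"yaw":-0.049},
  {"claw":1,"dx":480,"dy":168,"dz":26,"yaw":-0.049},
  {"claw":1,"dx":480,"dy":168,"dz":26,"yaw":-0.049},
])

```text
time_s: 9.5
ee_pos: [594.3, 271.2, 180.5]
ee_rot: [[-0.223, 0.975, 0.014], [0.975, 0.223, -0.005], [-0.008, 0.013, -1.0]]
wrist_force: [-0.0, -0.2, 0.1]
gripper_width: 1.001
```

```bash
python3 go.py 594 272.5 8 13; python3 look.py 7
python3 - <<'E'
from h import *
f=viewer.grab_frame("scene"); crop(f,295,125,365,195,"scene_n7",8)
print(proj(f,readout.sense()["ee_pos"]))
E
```

```text
t 9.5 pos [594.3 271.2 180.5] jaw 12.88 grip 1.001 F [-0.  -0.2  0.1] j [19. 20. -2. 67. -1. 96.]
dx 2.7 dy -2.1 dz 172.5 yaw -0.0021 dist 172.0
[[340.55605901 132.82863405]]
```

View pics/scene7.png

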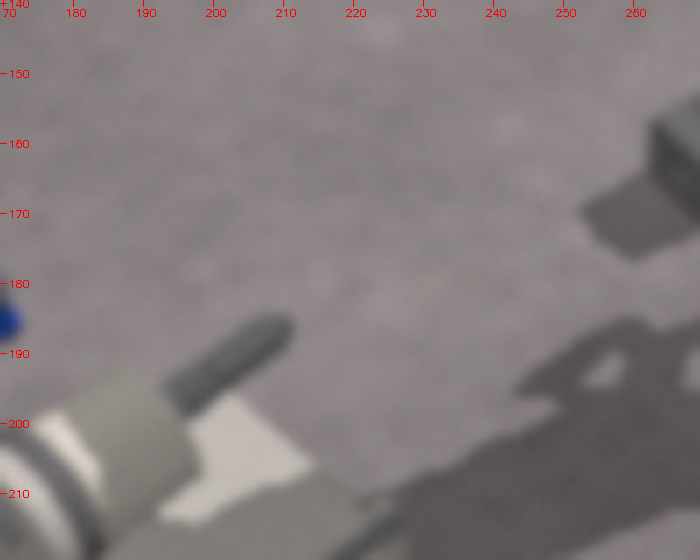

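View pics/top7.png

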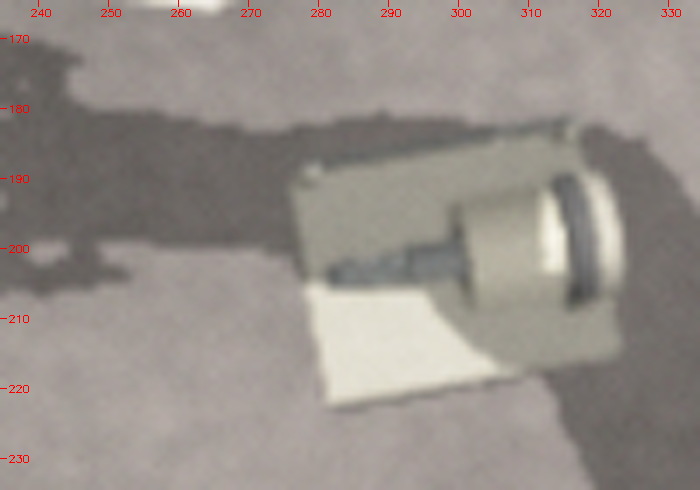

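View pics/scene_n7.png

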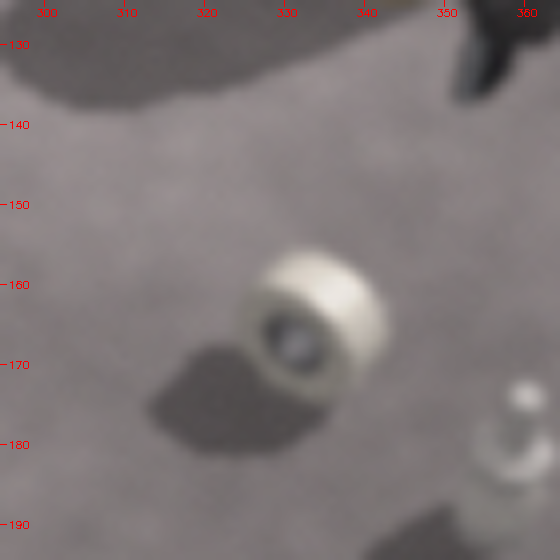

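```bash
python3 - <<'E'
from h import *
a=load("scene0.npz");b=load("top0.npz")
print(onz(a,358,189,0),onz(b,171,154.5,75),onz(b,203,141,75))
print(onz(a,331.5,165.5,29.5))
E
python3 go.py 594 272.5 8 13
```

```text
[697.96669678 290.36148599   0.        ] [686.07316382 272.25030762  75.        ] [738.97895362 153.54590557  75.        ]
[588.66312025 266.45222834  29.5       ]
t 9.65 pos [594.4 271.8 180.5] jaw 12.92 grip 0.999 F [-0.4  0.1 -0.3] j [19. 20. -2. 67. -1. 96.]
dx 2.1 dy -2.4 dz 172.5 yaw -0.0014 dist 172.0
```

Emit:
apply_moves([
  {"claw":1,"dx":2,"dy":-0.5,"dz":45,"yaw":0},
  {"claw":1,"dx":2,"dy":-1,"dz":90,"yaw":0},
  {"claw":1,"dx":2,"dy":-1.5,"dz":130,"yaw":0},
  {"claw":1,"dx":2,"dy":-1.5,"dz":155,"yaw":0},
  {"claw":1,"dx":2,"dy":-1.5,"dz":168,"yaw":0},
  {"claw":1,"dx":2,"dy":-1.5,"dz":170,"yaw":0},
])

```text
time_s: 10.25
ee_pos: [593.7, 271.8, 8.8]
ee_rot: [[-0.223, 0.975, 0.011], [0.975, 0.223, -0.006], [-0.008, 0.01, -1.0]]
wrist_force: [-0.6, -1.0, 0.5]
gripper_width: 0.997
```

```bash
python3 go.py 594 272.5 8 13;  python3 - <<'E'
from h import *
f=viewer.grab_frame("scene"); crop(f,295,125,365,195,"scene_n8",8)
f=viewer.grab_frame("top"); crop(f,140,140,210,210,"top_n8",8)
E
```

```text
t 10.25 pos [593.7 271.8   8.8] jaw 12.89 grip 0.997 F [-0.6 -1.   0.5] j [ 19.  29. -12.  49.  -1.  96.]
dx 0.6 dy 0.5 dz 0.8 yaw -0.0020 dist 1.0
```

View pics/scene_n8.png

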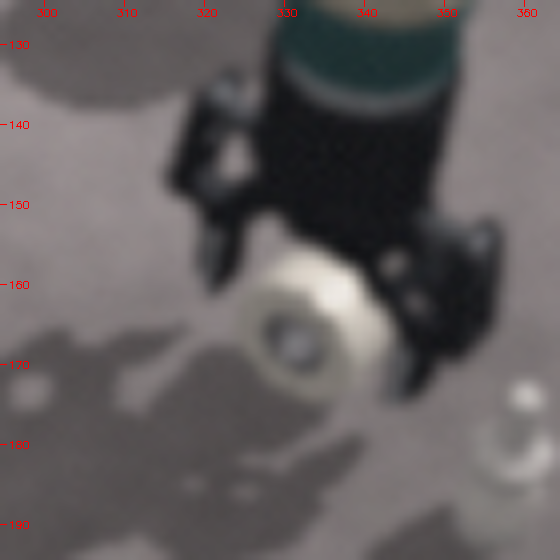

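Emit:
apply_moves([
  {"claw":0.3,"dx":0.5,"dy":0,"dz":0,"yaw":0},
  {"claw":0.3,"dx":0.5,"dy":0,"dz":0,"yaw":0},
  {"claw":0.3,"dx":0.5,"dy":0,"dz":0,"yaw":0},
  {"claw":0.3,"dx":0.5,"dy":0,"dz":0,"yaw":0},
  {"claw":0.3,"dx":0.5,"dy":0,"dz":0,"yaw":0},
  {"claw":0.3,"dx":0.5,"dy":0,"dz":0,"yaw":0},
], force=50)

```text
time_s: 10.95
ee_pos: [597.5, 274.0, 13.9]
ee_rot: [[-0.223, 0.975, 0.02], [0.975, 0.223, -0.003], [-0.007, 0.019, -1.0]]
wrist_force: [-1.4, -0.2, 5.9]
gripper_width: 0.679
```

```bash
python3 go.py 597 272.5 180 13;  python3 - <<'E'
from h import *
f=viewer.grab_frame("scene"); crop(f,295,125,365,195,"scene_n9",8)
E
```

```text
t 10.95 pos [597.5 274.   13.9] jaw 12.91 grip 0.679 F [-1.4 -0.2  5.9] j [ 19.  29. -11.  49.  -1.  96.]
dx -2.5 dy 2.2 dz -166.1 yaw -0.0015 dist 166.0
```

View pics/scene_n9.png

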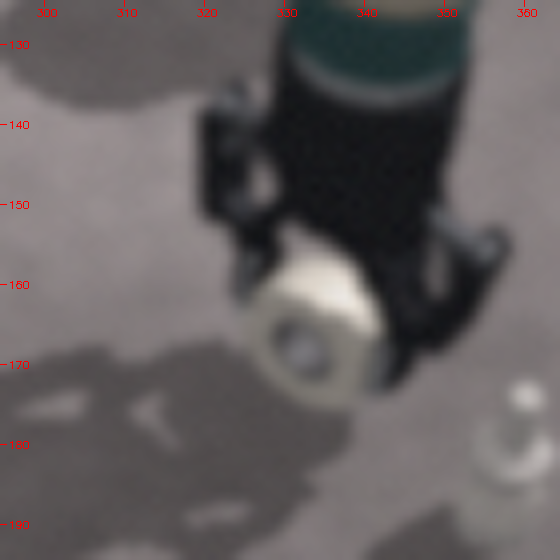

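Emit:
apply_moves([
  {"claw":0.3,"dx":0,"dy":0,"dz":-20,"yaw":0},
  {"claw":0.3,"dx":-1,"dy":1,"dz":-60,"yaw":0},
  {"claw":0.3,"dx":-1,"dy":2,"dz":-100,"yaw":0},
  {"claw":0.3,"dx":-1,"dy":2,"dz":-136,"yaw":0},
  {"claw":0.3,"dx":-1,"dy":2,"dz":-136,"yaw":0},
  {"claw":0.3,"dx":-1,"dy":2,"dz":-136,"yaw":0},
])

```text
time_s: 11.6
ee_pos: [598.0, 274.2, 151.8]
ee_rot: [[-0.223, 0.974, 0.023], [0.975, 0.223, -0.001], [-0.007, 0.022, -1.0]]
wrist_force: [-0.1, -0.3, -1.3]
gripper_width: 0.683
```

```bash
python3 - <<'E'
from ov import *
f=viewer.grab_frame("scene"); s=readout.sense(); p=s["ee_pos"]; R=np.array(s["ee_rot"]); print(p,R[:,2])
crop(f,300,100,370,170,"scene_n10",8)
draw(f,[(NAR,[p[0],p[1],np.radians(102.9),p[2]+17-29.5],(0,0,255))],300,100,370,170,8,"ov10")
E
python3 go.py 487.9 -91.2 93 10.1
```

```text
[596.71598868 273.72154434 149.85270752] [ 0.01951711 -0.00266984 -0.99980596]
t 11.65 pos [596.7 273.7 149.9] jaw 12.91 grip 0.679 F [-0.8 -0.3 -1.7] j [19. 21. -4. 64. -1. 96.]
dx -331.0 dy -188.6 dz 55.7 yaw 0.0491 dist 385.0
```

View pics/ov10.png

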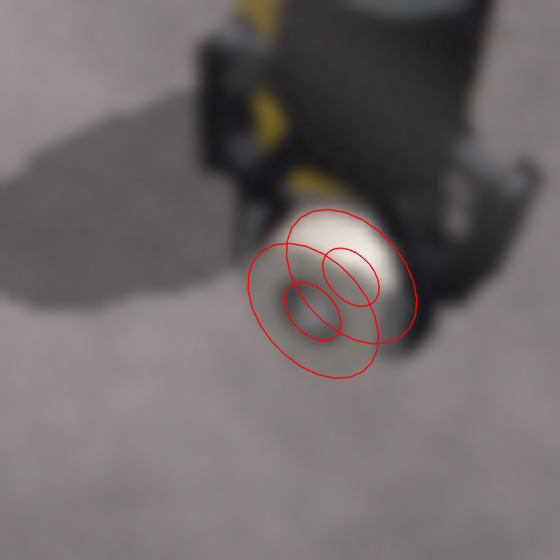

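View pics/scene_n10.png

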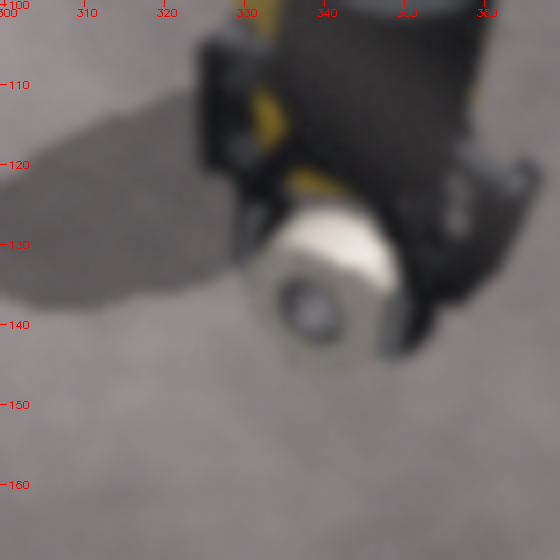

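Emit:
apply_moves([
  {"claw":0.3,"dx":-40,"dy":-23,"dz":0,"yaw":0.01},
  {"claw":0.3,"dx":-80,"dy":-46,"dz":0,"yaw":0.02},
  {"claw":0.3,"dx":-120,"dy":-69,"dz":5,"yaw":0.03},
  {"claw":0.3,"dx":-160,"dy":-91,"dz":15,"yaw":0.04},
  {"claw":0.3,"dx":-200,"dy":-114,"dz":25,"yaw":0.049},
  {"claw":0.3,"dx":-240,"dy":-137,"dz":35,"yaw":0.049},
  {"claw":0.3,"dx":-280,"dy":-160,"dz":45,"yaw":0.049},
  {"claw":0.3,"dx":-310,"dy":-177,"dz":55,"yaw":0.049},
  {"claw":0.3,"dx":-325,"dy":-186,"dz":55.5,"yaw":0.049},
  {"claw":0.3,"dx":-331,"dy":-188.5,"dz":55.5,"yaw":0.049},
  {"claw":0.3,"dx":-331,"dy":-188.5,"dz":55.5,"yaw":0.049},
  {"claw":0.3,"dx":-331,"dy":-188.5,"dz":55.5,"yaw":0.049},
  {"claw":0.3,"dx":-331,"dy":-188.5,"dz":55.5,"yaw":0.049},
])

```text
time_s: 12.95
ee_pos: [488.3, -90.2, 93.1]
ee_rot: [[-0.177, 0.984, 0.019], [0.984, 0.177, -0.002], [-0.006, 0.019, -1.0]]
wrist_force: [0.1, 0.4, -0.7]
gripper_width: 0.678
```

```bash
python3 go.py 487.9 -91.2 93 10.1; python3 look.py 11
```

```text
t 12.95 pos [488.3 -90.2  93.1] jaw 10.19 grip 0.678 F [ 0.1  0.4 -0.7] j [-18.   9. -28.  52.   0.  62.]
dx -0.9 dy -0.6 dz 0.1 yaw 0.0016 dist 1.0
```

View pics/scene11.png

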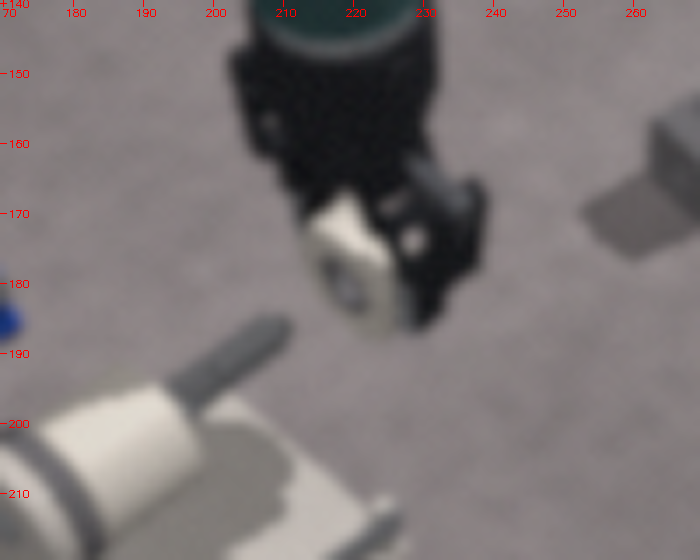

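Emit:
apply_moves([
  {"claw":0.3,"dx":-12,"dy":-0.5,"dz":0,"yaw":0},
  {"claw":0.3,"dx":-24,"dy":-0.5,"dz":0,"yaw":0},
  {"claw":0.3,"dx":-34,"dy":-0.5,"dz":0,"yaw":0},
  {"claw":0.3,"dx":-42,"dy":-0.5,"dz":0,"yaw":0},
  {"claw":0.3,"dx":-52,"dy":-0.5,"dz":0,"yaw":0},
  {"claw":0.3,"dx":-52,"dy":-0.5,"dz":0,"yaw":0},
])

```text
time_s: 13.65
ee_pos: [497.7, -143.2, 93.8]
ee_rot: [[-0.175, 0.984, 0.021], [0.985, 0.175, -0.003], [-0.007, 0.02, -1.0]]
wrist_force: [-0.3, 0.1, -0.2]
gripper_width: 0.683
```

```bash
python3 go.py 506 -192.6 93 10.1; python3 look.py 12
```

```text
t 13.65 pos [ 497.7 -143.2   93.8] jaw 10.1 grip 0.683 F [-0.3  0.1 -0.2] j [-23.  11. -26.  52.   0.  57.]
dx -50.1 dy -0.5 dz 1.1 yaw -0.0001 dist 50.0
```

View pics/scene12.png

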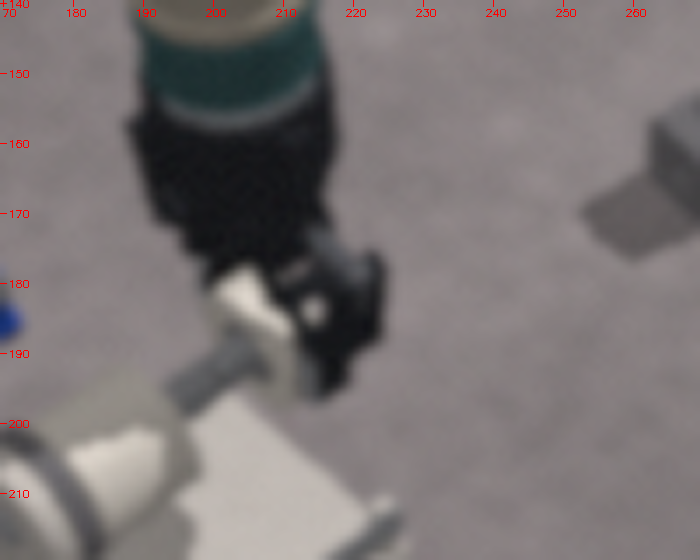

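Emit:
apply_moves([
  {"claw":0.3,"dx":-12,"dy":-0.3,"dz":0.5,"yaw":0},
  {"claw":0.3,"dx":-24,"dy":-0.3,"dz":0.5,"yaw":0},
  {"claw":0.3,"dx":-36,"dy":-0.3,"dz":0.5,"yaw":0},
  {"claw":0.3,"dx":-44,"dy":-0.3,"dz":0.5,"yaw":0},
  {"claw":0.3,"dx":-50,"dy":-0.3,"dz":0.5,"yaw":0},
  {"claw":0.3,"dx":-52,"dy":-0.3,"dz":0.5,"yaw":0},
  {"claw":0.3,"dx":-52,"dy":-0.3,"dz":0.5,"yaw":0},
])

```text
time_s: 14.45
ee_pos: [505.7, -193.3, 93.2]
ee_rot: [[-0.176, 0.984, 0.019], [0.984, 0.176, -0.002], [-0.005, 0.019, -1.0]]
wrist_force: [0.3, 0.3, -0.5]
gripper_width: 0.681
```

```bash
python3 go.py 506 -192.6 93 10.1; python3 look.py 13
```

```text
t 14.45 pos [ 505.7 -193.3   93.2] jaw 10.13 grip 0.681 F [ 0.3  0.3 -0.5] j [-28.  13. -23.  53.   0.  52.]
dx 0.6 dy 0.4 dz 0.2 yaw 0.0006 dist 1.0
```

View pics/scene13.png

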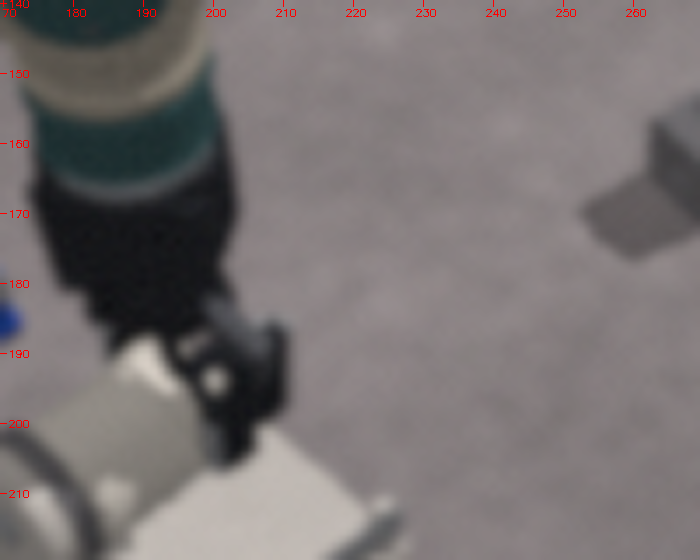

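Emit:
apply_moves([
  {"claw":0.8,"dx":0,"dy":0,"dz":0,"yaw":0},
  {"claw":1,"dx":0,"dy":0,"dz":0,"yaw":0},
  {"claw":1,"dx":0,"dy":0,"dz":0,"yaw":0},
  {"claw":1,"dx":0,"dy":0,"dz":0,"yaw":0},
  {"claw":1,"dx":0,"dy":-0.3,"dz":-15,"yaw":0},
  {"claw":1,"dx":0,"dy":-0.7,"dz":-50,"yaw":0},
  {"claw":1,"dx":0,"dy":-1,"dz":-90,"yaw":0},
])

```text
time_s: 15.25
ee_pos: [501.6, -192.2, 182.6]
ee_rot: [[-0.176, 0.984, 0.016], [0.984, 0.176, -0.001], [-0.003, 0.015, -1.0]]
wrist_force: [-0.3, -0.1, 1.2]
gripper_width: 0.999
```

```bash
python3 go.py 455 120.5 160 1.5
```

```text
t 15.25 pos [ 501.6 -192.2  182.6] jaw 10.16 grip 0.999 F [-0.3 -0.1  1.2] j [-28.   8. -17.  64.   0.  52.]
dx 316.1 dy 9.0 dz 21.7 yaw 0.1512 dist 317.0
```

Emit:
apply_moves([
  {"claw":1,"dx":316,"dy":9,"dz":0,"yaw":0.151},
  {"claw":1,"dx":316,"dy":9,"dz":0,"yaw":0.151},
  {"claw":1,"dx":316,"dy":9,"dz":21,"yaw":0.151},
  {"claw":1,"dx":316,"dy":9,"dz":21,"yaw":0.151},
  {"claw":1,"dx":316,"dy":9,"dz":21,"yaw":0.151},
  {"claw":1,"dx":316,"dy":9,"dz":21,"yaw":0.151},
  {"claw":1,"dx":316,"dy":9,"dz":21,"yaw":0.151},
  {"claw":1,"dx":316,"dy":9,"dz":21,"yaw":0.151},
  {"claw":1,"dx":316,"dy":9,"dz":21,"yaw":0.151},
  {"claw":1,"dx":316,"dy":9,"dz":21,"yaw":0.151},
])

```text
time_s: 16.25
ee_pos: [455.5, 119.5, 160.9]
ee_rot: [[-0.025, 1.0, 0.016], [1.0, 0.025, -0.001], [-0.001, 0.016, -1.0]]
wrist_force: [0.6, 0.2, -0.1]
gripper_width: 1.004
```

```bash
python3 go.py 455 120.5 6 1.5; python3 look.py 14;  python3 - <<'E'
from h import *
f=viewer.grab_frame("scene"); crop(f,240,120,310,190,"scene_c14",8)
E
```

```text
t 16.25 pos [455.5 119.5 160.9] jaw 1.44 grip 1.004 F [ 0.6  0.2 -0.1] j [  7.   2. -26.  60.  -0.  95.]
dx 1.2 dy -3.0 dz 154.9 yaw -0.0011 dist 155.0
```

View pics/scene14.png

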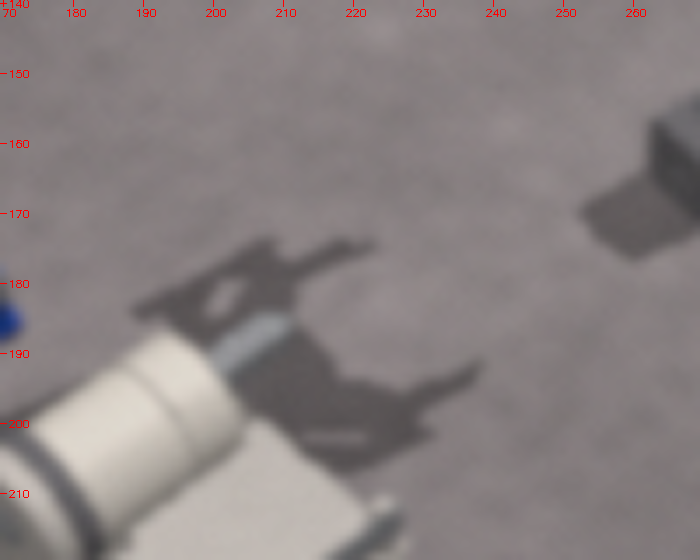

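View pics/top14.png

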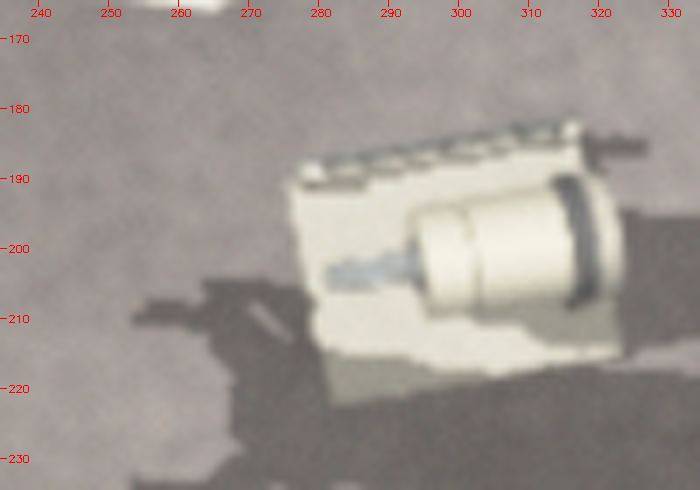

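View pics/scene_c14.png

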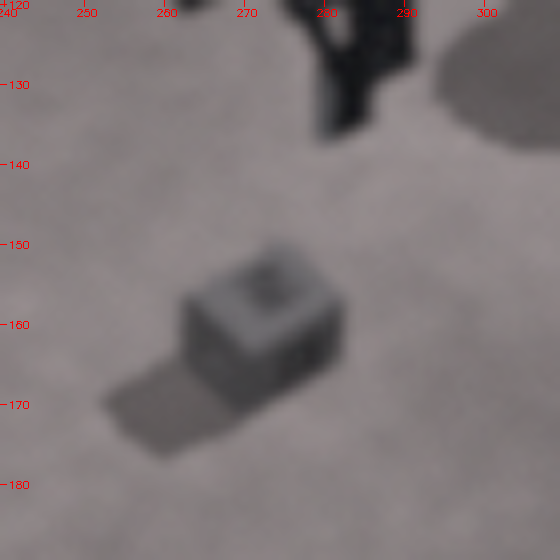

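Emit:
apply_moves([
  {"claw":1,"dx":1.2,"dy":-1,"dz":45,"yaw":0},
  {"claw":1,"dx":1.2,"dy":-1.5,"dz":90,"yaw":0},
  {"claw":1,"dx":1.2,"dy":-2,"dz":125,"yaw":0},
  {"claw":1,"dx":1.2,"dy":-2.5,"dz":145,"yaw":0},
  {"claw":1,"dx":1.2,"dy":-2.5,"dz":154,"yaw":0},
  {"claw":1,"dx":1.2,"dy":-2.5,"dz":154.5,"yaw":0},
])

```text
time_s: 17.0
ee_pos: [454.9, 119.6, 5.5]
ee_rot: [[-0.023, 1.0, 0.014], [1.0, 0.023, -0.001], [-0.001, 0.014, -1.0]]
wrist_force: [0.2, -0.4, 1.1]
gripper_width: 0.998
```

```bash
python3 go.py 455 120.5 6 1.5;   python3 - <<'E'
from h import *
f=viewer.grab_frame("scene"); crop(f,240,120,310,190,"scene_c15",8)
E
```

```text
t 17.0 pos [454.9 119.6   5.5] jaw 1.32 grip 0.998 F [ 0.2 -0.4  1.1] j [  7.  14. -36.  40.  -0.  96.]
dx 0.9 dy 0.2 dz -0.5 yaw -0.0032 dist 1.0
```

View pics/scene_c15.png

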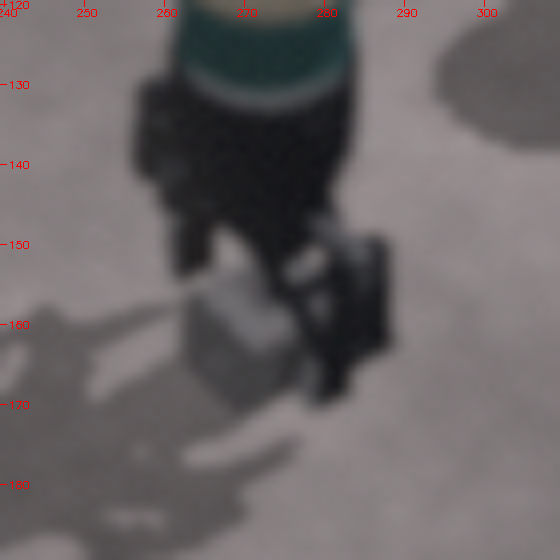

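Straddled. Close.

Emit:
apply_moves([
  {"claw":0.2,"dx":0.5,"dy":0,"dz":0,"yaw":0},
  {"claw":0.2,"dx":0.5,"dy":0,"dz":0,"yaw":0},
  {"claw":0.2,"dx":0.5,"dy":0,"dz":0,"yaw":0},
  {"claw":0.2,"dx":0.5,"dy":0,"dz":0,"yaw":0},
  {"claw":0.2,"dx":0.5,"dy":0,"dz":0,"yaw":0},
  {"claw":0.2,"dx":0.5,"dy":0,"dz":0,"yaw":0},
  {"claw":0.2,"dx":0.5,"dy":0,"dz":0,"yaw":0},
], force=60)

```text
time_s: 17.75
ee_pos: [457.3, 120.6, 8.0]
ee_rot: [[-0.023, 1.0, 0.019], [1.0, 0.023, -0.001], [-0.001, 0.019, -1.0]]
wrist_force: [0.1, 0.8, 5.4]
gripper_width: 0.533
```

```bash
python3 go.py 455 120.5 150 1.5;   python3 - <<'E'
from h import *
f=viewer.grab_frame("scene"); crop(f,240,120,310,190,"scene_c16",8)
E
```

```text
t 17.75 pos [457.3 120.6   8. ] jaw 1.34 grip 0.533 F [0.1 0.8 5.4] j [  7.  14. -35.  40.  -0.  96.]
dx -0.2 dy 0.4 dz -142.1 yaw -0.0027 dist 142.0
```

View pics/scene_c16.png

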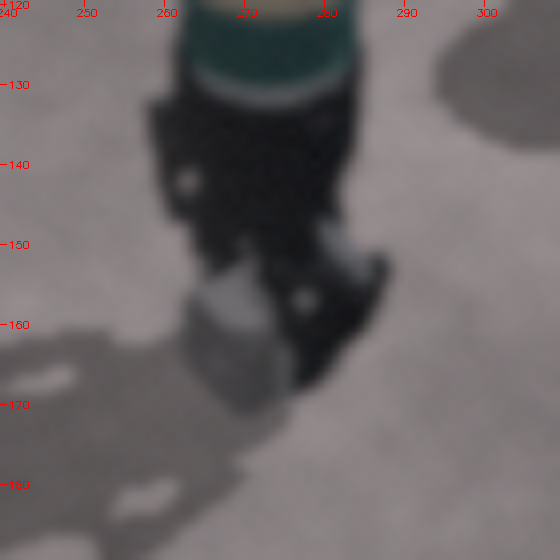

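Emit:
apply_moves([
  {"claw":0.2,"dx":0,"dy":0,"dz":-20,"yaw":0},
  {"claw":0.2,"dx":0,"dy":0.5,"dz":-60,"yaw":0},
  {"claw":0.2,"dx":0,"dy":1,"dz":-100,"yaw":0},
  {"claw":0.2,"dx":0,"dy":1,"dz":-120,"yaw":0},
  {"claw":0.2,"dx":0,"dy":1,"dz":-120,"yaw":0},
  {"claw":0.2,"dx":0,"dy":1,"dz":-120,"yaw":0},
])

```text
time_s: 18.4
ee_pos: [456.0, 120.8, 128.1]
ee_rot: [[-0.024, 1.0, 0.02], [1.0, 0.024, -0.0], [-0.001, 0.02, -1.0]]
wrist_force: [0.0, -0.6, -0.6]
gripper_width: 0.525
```

```bash
python3 go.py 487.7 -90.2 95 10.1;   python3 - <<'E'
from ov import *
f=viewer.grab_frame("scene"); crop(f,240,100,310,170,"scene_c17",8)
p=readout.sense()["ee_pos"]
draw(f,[(CAP,[p[0],p[1],np.radians(91.3),p[2]+15-23],(0,0,255))],240,100,310,170,8,"ov17")
E
```

```text
t 18.4 pos [456.  120.8 128.1] jaw 1.35 grip 0.525 F [ 0.  -0.6 -0.6] j [  7.   4. -29.  56.  -0.  96.]
dx -211.6 dy 26.1 dz 33.8 yaw -0.1527 dist 216.0
```

View pics/ov17.png

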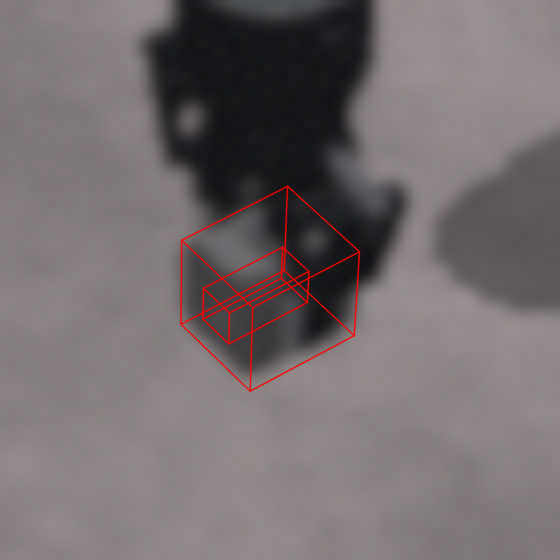

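View pics/scene_c17.png

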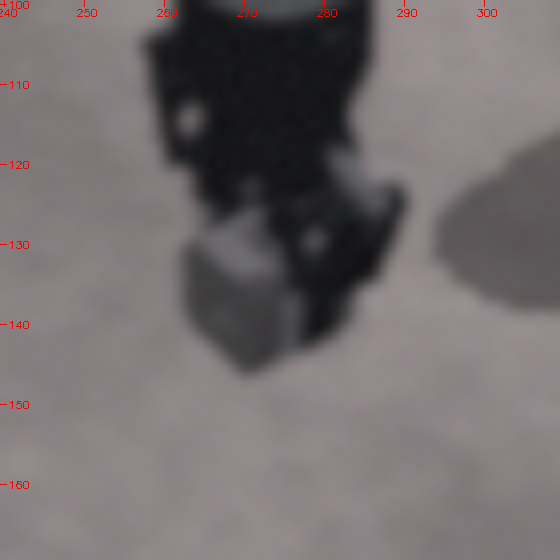

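Emit:
apply_moves([
  {"claw":0.2,"dx":-35,"dy":4,"dz":0,"yaw":-0.03},
  {"claw":0.2,"dx":-75,"dy":9,"dz":5,"yaw":-0.06},
  {"claw":0.2,"dx":-115,"dy":14,"dz":12,"yaw":-0.09},
  {"claw":0.2,"dx":-155,"dy":19,"dz":22,"yaw":-0.12},
  {"claw":0.2,"dx":-190,"dy":24,"dz":33,"yaw":-0.153},
  {"claw":0.2,"dx":-205,"dy":26,"dz":33.5,"yaw":-0.153},
  {"claw":0.2,"dx":-211.5,"dy":26,"dz":33.5,"yaw":-0.153},
  {"claw":0.2,"dx":-211.5,"dy":26,"dz":33.5,"yaw":-0.153},
  {"claw":0.2,"dx":-211.5,"dy":26,"dz":33.5,"yaw":-0.153},
  {"claw":0.2,"dx":-211.5,"dy":26,"dz":33.5,"yaw":-0.153},
])

```text
time_s: 19.45
ee_pos: [486.3, -89.0, 94.3]
ee_rot: [[-0.177, 0.984, 0.017], [0.984, 0.177, -0.0], [-0.003, 0.017, -1.0]]
wrist_force: [0.1, -0.4, -0.6]
gripper_width: 0.526
```

```bash
python3 go.py 487.7 -90.2 95 10.1;   python3 - <<'E'
from ov import *
f=viewer.grab_frame("scene"); np.savez("scene18.npz",**f); crop(f,180,145,245,215,"scene_c18",8.5)
p=readout.sense()["ee_pos"]; print(p)
draw(f,[(CAP,[p[0],p[1],np.radians(100.1),p[2]+15-23],(0,0,255)),(STAND,[517.5,-257.6,np.radians(100.1)],(0,200,0))],180,145,245,215,8.5,"ov18")
E
```

```text
t 19.45 pos [486.3 -89.   94.3] jaw 10.21 grip 0.526 F [ 0.1 -0.4 -0.6] j [-18.   9. -28.  52.   0.  62.]
dx -1.4 dy 1.1 dz -0.7 yaw 0.0019 dist 2.0
[486.43551056 -89.07656477  94.38254905]
```

View pics/ov18.png

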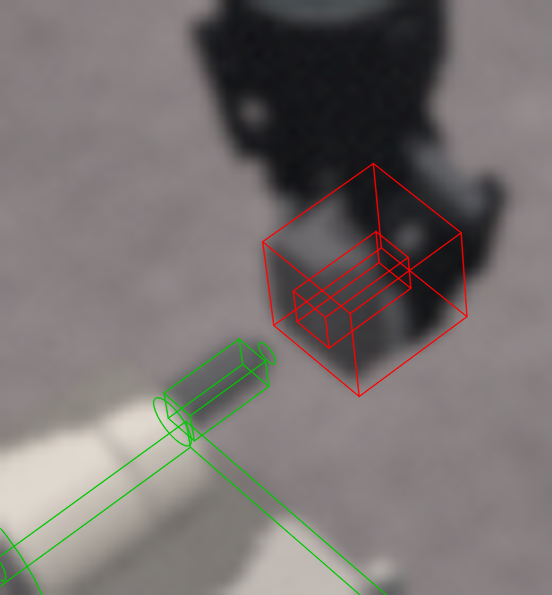

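View pics/scene_c18.png

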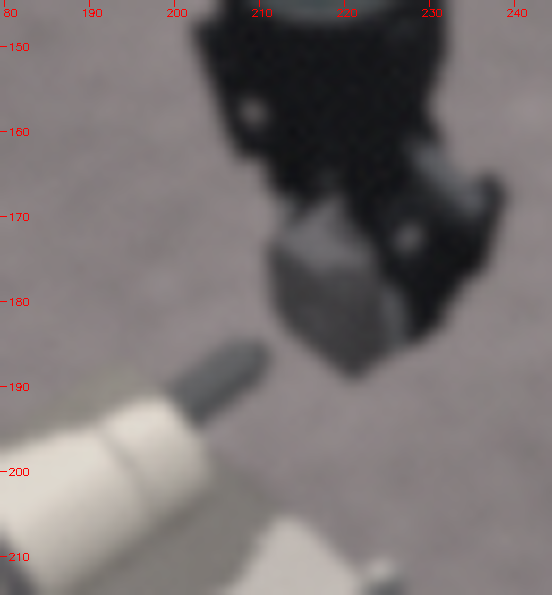

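Emit:
apply_moves([
  {"claw":0.2,"dx":-8,"dy":1.1,"dz":0,"yaw":0},
  {"claw":0.2,"dx":-16,"dy":1.1,"dz":0,"yaw":0},
  {"claw":0.2,"dx":-22,"dy":1.1,"dz":0,"yaw":0},
  {"claw":0.2,"dx":-27,"dy":1.1,"dz":0,"yaw":0},
  {"claw":0.2,"dx":-31,"dy":1.1,"dz":0,"yaw":0},
  {"claw":0.2,"dx":-31,"dy":1.1,"dz":0,"yaw":0},
])

```text
time_s: 20.1
ee_pos: [493.2, -120.1, 94.5]
ee_rot: [[-0.176, 0.984, 0.018], [0.984, 0.176, -0.001], [-0.004, 0.017, -1.0]]
wrist_force: [0.4, 0.2, -0.3]
gripper_width: 0.527
```

```bash
python3 go.py 498 -148.3 95 10.1;   python3 - <<'E'
from ov import *
f=viewer.grab_frame("scene"); np.savez("scene19.npz",**f); crop(f,180,145,245,215,"scene_c19",8.5)
E
```

```text
t 20.1 pos [ 493.2 -120.1   94.5] jaw 10.16 grip 0.527 F [ 0.4  0.2 -0.3] j [-21.  10. -27.  52.   0.  59.]
dx -28.6 dy -0.3 dz -0.4 yaw 0.0010 dist 29.0
```

View pics/scene_c19.png

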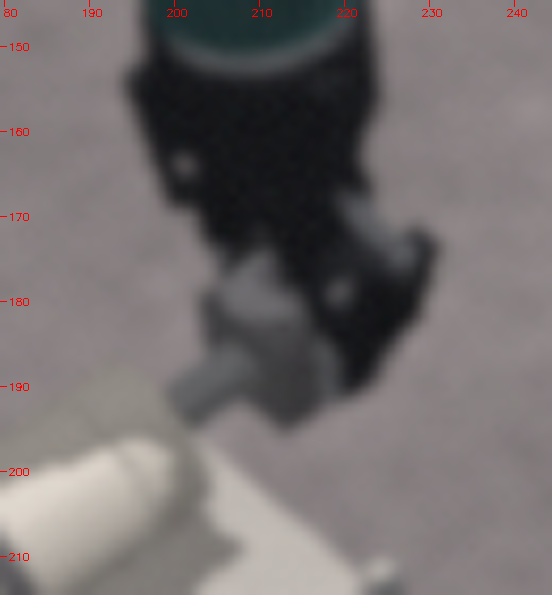

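Emit:
apply_moves([
  {"claw":0.2,"dx":-4,"dy":0,"dz":0,"yaw":0},
  {"claw":0.2,"dx":-8,"dy":0,"dz":0,"yaw":0},
  {"claw":0.2,"dx":-12,"dy":0,"dz":0,"yaw":0},
  {"claw":0.2,"dx":-12,"dy":0,"dz":0,"yaw":0},
])

```text
time_s: 20.55
ee_pos: [495.4, -132.1, 94.6]
ee_rot: [[-0.176, 0.984, 0.018], [0.984, 0.176, -0.001], [-0.004, 0.017, -1.0]]
wrist_force: [-0.2, -0.3, -0.2]
gripper_width: 0.528
```

```bash
python3 go.py 498 -148.3 95 10.1
```

```text
t 20.55 pos [ 495.4 -132.1   94.6] jaw 10.15 grip 0.528 F [-0.2 -0.3 -0.2] j [-22.  11. -26.  52.   0.  57.]
dx -16.4 dy -0.3 dz -0.4 yaw 0.0008 dist 16.0
```

Emit:
apply_moves([
  {"claw":0.2,"dx":-4,"dy":0,"dz":0,"yaw":0},
  {"claw":0.2,"dx":-8,"dy":0,"dz":0,"yaw":0},
  {"claw":0.2,"dx":-12,"dy":0,"dz":0,"yaw":0},
  {"claw":0.2,"dx":-14,"dy":0,"dz":0,"yaw":0},
  {"claw":0.2,"dx":-14,"dy":0,"dz":0,"yaw":0},
])

```text
time_s: 21.05
ee_pos: [498.1, -146.3, 94.7]
ee_rot: [[-0.176, 0.984, 0.018], [0.984, 0.176, -0.001], [-0.004, 0.018, -1.0]]
wrist_force: [0.2, 0.3, -1.5]
gripper_width: 0.536
```

```bash
python3 go.py 498 -148.3 95 10.1
```

```text
t 21.05 pos [ 498.1 -146.3   94.7] jaw 10.12 grip 0.536 F [ 0.2  0.3 -1.5] j [-24.  11. -25.  53.   0.  56.]
dx -2.0 dy -0.4 dz -0.3 yaw 0.0003 dist 2.0
```

Emit:
apply_moves([
  {"claw":0.2,"dx":-2,"dy":0,"dz":0,"yaw":0},
  {"claw":0.2,"dx":-4,"dy":0,"dz":0,"yaw":0},
  {"claw":0.2,"dx":-4,"dy":0,"dz":0,"yaw":0},
])

```text
time_s: 21.35
ee_pos: [498.4, -148.9, 94.5]
ee_rot: [[-0.176, 0.984, 0.018], [0.984, 0.176, 0.003], [-0.0, 0.018, -1.0]]
wrist_force: [-0.2, 5.1, 1.8]
gripper_width: 0.525
```

```bash
python3 go.py 498 -148.3 95 10.1;   python3 - <<'E'
from ov import *
f=viewer.grab_frame("scene"); crop(f,160,150,235,220,"scene_c20",8)
E
```

```text
t 21.35 pos [ 498.4 -148.9   94.5] jaw 10.14 grip 0.525 F [-0.2  5.1  1.8] j [-24.  11. -25.  53.   1.  56.]
dx 0.7 dy -0.3 dz -0.5 yaw 0.0008 dist 1.0
```

View pics/scene_c20.png

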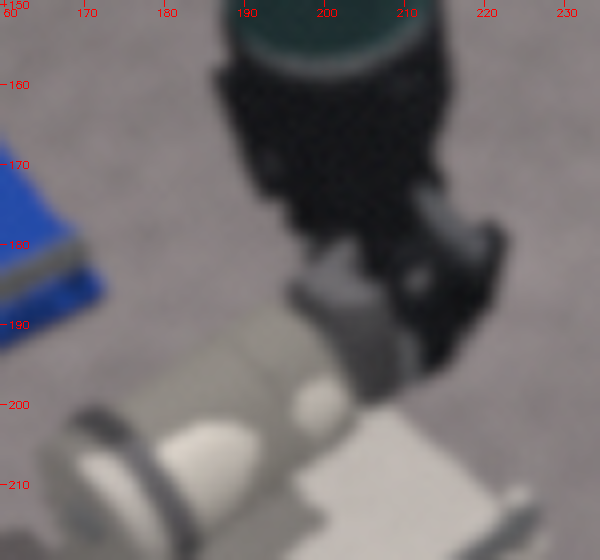

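Emit:
apply_moves([
  {"claw":0.2,"dx":-3,"dy":0,"dz":0,"yaw":0},
  {"claw":0.2,"dx":-6,"dy":0,"dz":0,"yaw":0},
  {"claw":0.2,"dx":-6,"dy":0,"dz":0,"yaw":0},
])

```text
time_s: 21.7
ee_pos: [498.4, -148.9, 94.2]
ee_rot: [[-0.179, 0.984, 0.017], [0.984, 0.179, 0.016], [0.013, 0.019, -1.0]]
wrist_force: [-0.0, 16.4, 6.3]
gripper_width: 0.53
```

```bash
python3 go.py 498 -148.3 95 10.1
```

```text
t 21.7 pos [ 498.4 -148.9   94.2] jaw 10.29 grip 0.53 F [-0.  16.4  6.3] j [-24.  11. -25.  53.   1.  55.]
dx 0.6 dy -0.3 dz -0.8 yaw 0.0032 dist 1.0
```

Emit:
apply_moves([
  {"claw":0.2,"dx":0,"dy":0,"dz":0,"yaw":0},
  {"claw":0.2,"dx":0,"dy":0,"dz":0,"yaw":0},
  {"claw":0.7,"dx":0,"dy":0,"dz":0,"yaw":0},
  {"claw":0.9,"dx":0,"dy":0,"dz":0,"yaw":0},
  {"claw":0.9,"dx":0,"dy":0,"dz":0,"yaw":0},
  {"claw":0.9,"dx":0,"dy":0,"dz":0,"yaw":0},
])

```text
time_s: 22.3
ee_pos: [498.6, -149.4, 94.4]
ee_rot: [[-0.178, 0.984, 0.017], [0.984, 0.178, 0.016], [0.012, 0.02, -1.0]]
wrist_force: [-0.3, -0.2, 0.1]
gripper_width: 0.899
```

```bash
python3 go.py 498 -148.3 95 10.1;   python3 - <<'E'
from ov import *
f=viewer.grab_frame("scene"); crop(f,160,150,235,220,"scene_c21",8)
E
```

```text
t 22.3 pos [ 498.6 -149.4   94.4] jaw 10.26 grip 0.899 F [-0.3 -0.2  0.1] j [-24.  11. -25.  53.   1.  55.]
dx 1.2 dy -0.4 dz -0.6 yaw 0.0028 dist 1.0
```

View pics/scene_c21.png

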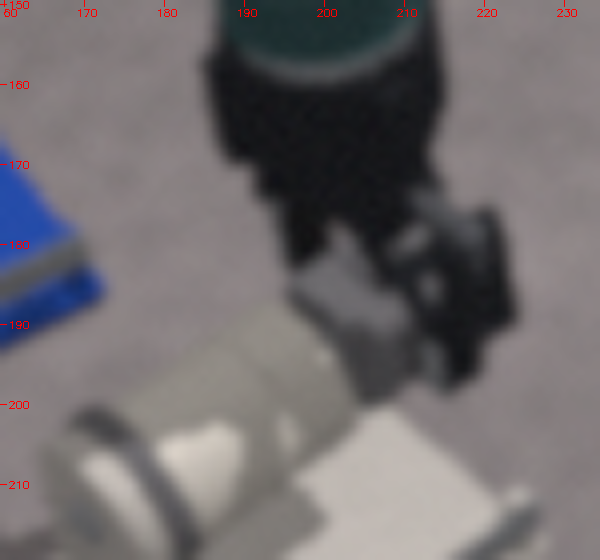

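Emit:
apply_moves([
  {"claw":1,"dx":0.2,"dy":0.3,"dz":-15,"yaw":0},
  {"claw":1,"dx":0.6,"dy":0.8,"dz":-45,"yaw":0},
  {"claw":1,"dx":1,"dy":1.5,"dz":-80,"yaw":0},
  {"claw":1,"dx":1.5,"dy":2,"dz":-115,"yaw":0},
  {"claw":1,"dx":50,"dy":2,"dz":-130,"yaw":0},
  {"claw":1,"dx":100,"dy":2,"dz":-130,"yaw":0},
  {"claw":1,"dx":150,"dy":2,"dz":-130,"yaw":0},
  {"claw":1,"dx":200,"dy":2,"dz":-130,"yaw":0},
  {"claw":1,"dx":250,"dy":2,"dz":-130,"yaw":0},
  {"claw":1,"dx":300,"dy":2,"dz":-130,"yaw":0},
  {"claw":1,"dx":330,"dy":2,"dz":-130,"yaw":0},
  {"claw":1,"dx":330,"dy":2,"dz":-130,"yaw":0},
])

```text
time_s: 23.55
ee_pos: [438.6, 176.7, 228.7]
ee_rot: [[-0.184, 0.983, 0.017], [0.983, 0.183, 0.017], [0.013, 0.02, -1.0]]
wrist_force: [0.2, 0.4, -0.2]
gripper_width: 0.997
```

```bash
python3 go.py 498 -148.3 95 10.1;   python3 - <<'E'
from ov import *
SP=np.radians(100.1); d=np.array([np.cos(SP),np.sin(SP)]); o=np.array([517.5,-257.6])
def at(x,z): return [*(o+d*x),SP,z]
it=[(WIDE,at(26,107-29.5),(0,200,0)),(NAR,at(64,107-29.5),(0,200,0)),(CAP,at(111,110-23-1.5),(0,0,255))]
for n,w in(("scene",(160,150,235,220)),("top",(265,170,340,230))):
    f=viewer.grab_frame(n); np.savez(n+"22.npz",**f); crop(f,*w,n+"_22",8); draw(f,it,*w,8,n+"_ov22")
    cv2.imwrite(f"pics/{n}22f.png",f["img"][:,:,::-1])
E
```

```text
t 23.55 pos [438.6 176.7 228.7] jaw 10.57 grip 0.997 F [ 0.2  0.4 -0.2] j [ 14.  -1. -21.  69.   1.  93.]
dx -332.2 dy -4.0 dz 129.2 yaw 0.0083 dist 356.0
```

View pics/scene_ov22.png

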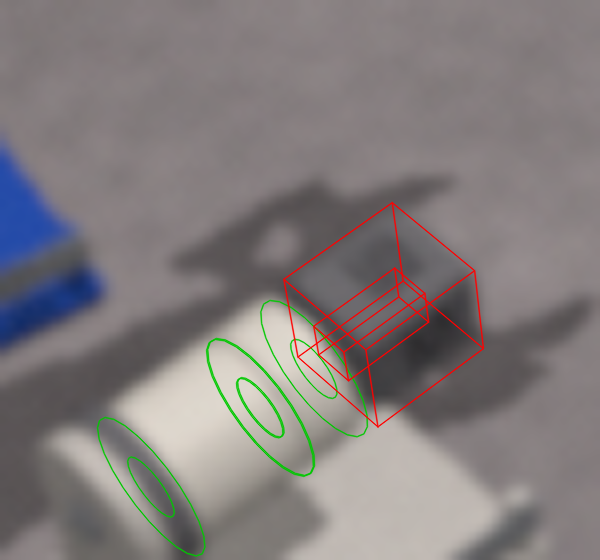

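View pics/top_ov22.png

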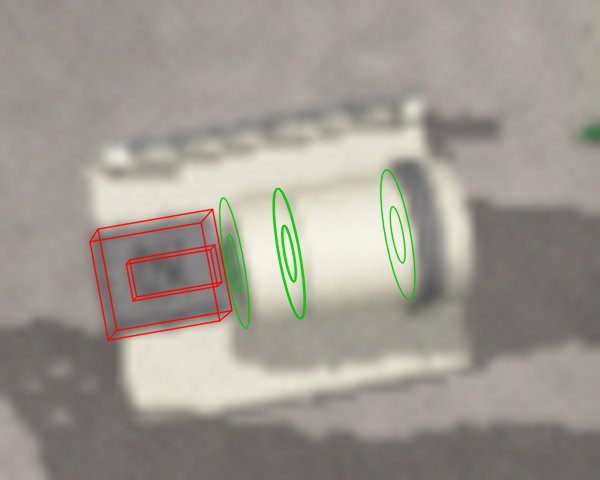

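View pics/top_22.png

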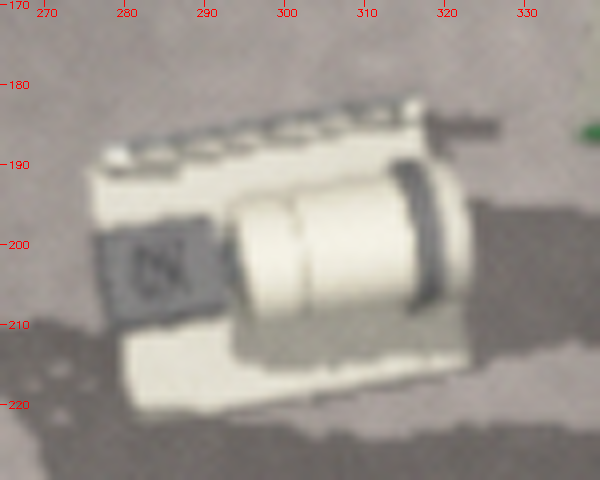

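View pics/scene22f.png

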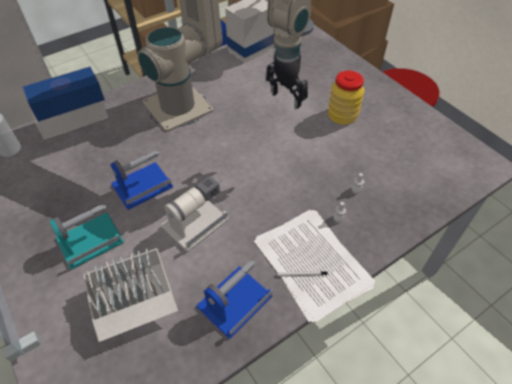

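```bash
python3 -c "
from bench import workorder, readout
s=readout.sense(); print(s['time_s'],s['wrist_force'],max(abs(s['qd'])))
print(workorder.sign_off())"
```

```text
23.65 [0.2459112  0.07273247 0.62346937] 2.0816759654690813
the job is handed in; nothing more can be done
None
```

The dispenser is reloaded and the job is handed in at 23.65 s. The wide roll went on first, then the narrow roll, then the cap. I pushed the cap until it hit a hard stop, where about 16 N moved it no further.

**Final checks:**
- **Rod:** in both cameras the rolls and cap line up with their expected positions. The wide roll is close to the flange at about 25–29 mm. The narrow roll sits against it at about 64–65 mm. The cap is about 110–111 mm out, so it is home.
- **Release:** the gripper is open and well clear, with wrist force near zero. One joint still read about 2 deg/s at hand-in. I did not wait for that to settle.
- **Bystanders:** the jar, dropper bottles and carton look unmoved in the last picture. I checked this by eye, not by measurement.

**Disagreements:** outlines I projected into the scene view were up to about 2 px off, roughly 4–8 mm, which I put down to rounded edges and calibration. While I was closing on the rolls and cap, the arm was pushed up about 2.5–6 mm. It also shifted sideways about 2–6 mm. I corrected for both before inserting, and nothing resisted until the cap reached its stop.

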